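Tighten the terminal screw

TASK

Take the flat-blade screwdriver (the one with the square handle) out of the wooden stand, seat its blade in the slot of the loose screw down in the terminal block's well, and turn the screw clockwise until it is fully tight against its stop, keeping the blade seated with a light steady push all the way (about 10 N, at most 16 N) and not forcing it once it stops (push and turning forces of the blade together stay under 40 N). Then hang the driver back upright in its hole in the stand and let go, without disturbing the awl, the spool or the jar.

Things in the scene. Friction and masses are not known exactly. Their poses are not given: they have to be found in the camera images.
- driver_grip (a point): Centre of the flat driver's handle: a square dark bar 24 x 24 mm, 58 mm long, standing upright. Origin at the handle's centre, 29 mm above its underside (the shoulder) and 107 mm above the blade's end. z points from blade to handle; x is the direction of the blade's 12 mm width, y of its 2 mm thickness; the handle's flats face x and y. Driver 110 g.
- driver_tip (a point): Middle of the blade's end: the driver's round 9 mm shaft ends in a flat blade 12 mm wide (along x), 2 mm thick (along y), 16 mm long, square at the end. Same axes as driver_grip. Hung in the stand it is 78 mm below the plate's top.
- driver: The whole flat driver; origin on its axis at the shoulder (underside of the handle), 29 mm below driver_grip; same axes.
- hole_a (a point): Centre of the mouth of one hole in the stand's top plate, at the plate's upper face, 103 mm above the table (z up). The stand is a fixed wooden rack, plate 64 x 150 x 12 mm (150 along its y). The hole is 19 mm across and goes through, with 78 mm free below the plate. A driver hangs in it with the handle's shoulder on the plate.
- hole_b (a point): The same for the stand's other hole, 72 mm from the first along the stand's -y. One hole holds the flat driver, the other the awl; which is which varies.
- well (a point): Centre of the mouth of the screw's well, at the upper face of the fixed grey terminal block (62 x 112 mm, 150 mm with its foot, upper face 59 mm above the table). z up, x along the block's short side, y along its long side. The well is 21 mm across and vertical; the slotted brass screw sits in it on its axis. The block's other well, 52 mm along +y, holds a plain domed stud with no slot.
- block: The fixed terminal block with its screw; origin under its centre; axes as well, which lies 26 mm along its -y and 56 mm up. How deep the screw sits is not measured: the slot's floor lies 7.5 to 21.5 mm below the well's mouth. Pushed, the screw yields like a spring, 1 mm per 8 N up to 6 mm, and comes back.
- screw (a joint): Turn of the slotted brass screw in rad: grows clockwise seen from above; hard stop (fully tight) at 1.3, starts loose at 0 to 0.35. At value q the slot lies along the block's x turned clockwise by q. Head about 18 mm across; slot 3.6 mm wide, 4.5 mm deep, right across the head. It takes about 0.05 N m to turn and stays where it is left.
- screw_spring (a joint): How far the slotted screw is pushed down on its spring, in m: 0 free, negative when pushed, 0.001 per 8 N (8 N reads about -0.001).
- awl_grip (a point): Centre of the awl's round, waisted wooden handle (26 mm across, 56 mm tall), hanging in the stand's other hole. Leave it alone.
- spool_mid (a point): Small wooden spool, 44 mm across and 42 mm tall, standing on the mat; point at its centre. Leave it alone.
- jar_mid (a point): Small jar, 38 mm across and 50 mm tall, standing on the mat; point at its centre. Leave it alone.
Not all that is in view belongs to the job. Leave any blue look-alike of the part that bears hole_a alone.

How it is judged:
By the outcome, as a careful person would: the job done as asked, in the order asked, and still so for the second after the job is handed in, with the robot touching nothing.
It also fails if it takes over 67 s, if anything falls off the work surface, if the arm or the gripper's body presses on something with over 40 N, if the wrist force passes 120 N, or if a joint passes its speed limit or range.

ROBOT

A 6-joint arm with a two-finger parallel gripper is mounted at the origin on the work surface. World frame = base frame: x ahead of the robot, y to its left, z up, the work surface at z = 0. Lengths are in mm, angles in rad, forces in N, time in s.
With the tool pointing down it reaches from about 275 to 1000 mm from the base axis. Payload 8.4 kg.
Tool frame: the origin (TCP) lies on the centre line of the jaws, within the pads' length; the fingertips stand r.tip_reach ahead of it and the grasp point (between the pads) lies 3 mm ahead of it (r.tip_reach is the distance from the TCP to the fingertips, in mm); z points along the fingers, y is the direction in which the jaws open and shut (so a half turn about z gives the same grasp; the last joint's range is limited). The gripper opens to 85 mm and grips with 20 to 120 N. Pads are 22 mm wide; open, the fingers measure 114 mm over their backs; the gripper's body (76 mm by 85 mm) begins 54 mm behind the grasp point. The pads swing forward as they close: fully open they stand 13 mm farther back than shut.
Start: joints at [-1.132, 0.353, 1.633, -0, 1.155, -0.002], TCP at [266.663, -565.26, 253.281] pointing down, gripper open.
Joint ranges: [-2.63, 2.63], [-0.92, 2.1], [0.06, 2.66], [-1.3, 4.44], [0, 2.69], [-3.02, 3.02]. Speed limits (rad/s): [2.22, 2.22, 2.79, 3.14, 3.14, 3.14].

INTERFACE

Orientations are given as [roll, pitch, yaw] about the fixed x, y, z axes, in that order (R = Rz(yaw) Ry(pitch) Rx(roll)).
In Python, from rig import sense, optics, r, nets gives the robot as it stands. The module is installed in compiled form; this text tells all that it offers.
- The arm moves only by the tool carry_out, never from a script. Its argument "increments" is a list that holds one entry, the list of rows, each a list of 6 numbers: the shift along the tool's x, y, z normalised to -1 to 1, where 1 is 40 cm, then the turn, a rotation vector about the tool's x, y, z normalised to -1 to 1, where 1 is 60 degrees. A call has 1 to 5 rows; each row is the pose to reach, as a shift and turn from the pose commanded when the call began, along the tool's axes at that moment; what a row does not reach only later rows make up. A row lasts 1/12 s, in which the tool goes at most 41.7 mm and 7.16 degrees, less where a joint would pass 70% of its speed; a pose out of reach is approached as far as the arm can. A call with a number of a shift or a turn outside -1 to 1 is refused whole. A call with a gripper value outside its range is refused whole. "hand" is the closure, from 0 (fully open) to 1 (shut), set as the call begins (left out, the last holds). The fingers move at their own pace and stop on an object; "squeeze" is the grip in N (left out, the last holds). Time passes only in rows, so rows that repeat a pose let the fingers close. It gives the time, the measured TCP pose, the force and the opening at its end, in the units of the state.
- sense(): the state, without advancing time (a new reading comes with each control period).
- optics.grab_frame(name): name is "side" or "top" or "wrist"; returns a dict with "img" (420x560x3 uint8, red, green, blue), "range_z" (420x560 float32, mm along the optical axis (not along the pixel's ray), 0 where there is no reading), "fov_y" (degrees; the focal length in pixels is half the picture's height over the tangent of half this angle, whatever the lens; pixels are square), "cx", "cy" (the principal point, pixels), "R" (3x3) and "t" (3): a world point X has camera coordinates R X + t. Camera axes: x right, y down, z forward; pixel columns grow to the right and rows downward; lengths in mm; the calibration is good to about 2 mm. A picture is of the moment at which its call begins.
- r.sign_off(): hands the job in, once; it reports no verdict.
Trained networks look in the newest picture that a camera, given by its name, has taken for a name from the list of things; names that differ only in an ending like _2 or _b are one class to them, and where a whole thing is asked for, a point or a joint stands for the part that bears it (a point fixed in the world has none). Each returns a list of dicts, best first, with "confidence" (0 to 1); they miss things now and then, are a little off and sometimes report something else, mostly with a low value. They report only what shows in the picture. A call takes as long as a camera call. They do not tell look-alikes from the thing itself.
- nets.trace(target, camera): "mask" (420x560 bool, what is visible of it).
- nets.tip_of(target, camera): "point" ([x, y, z] in mm, in world coordinates, good to about 4 mm: a listed point, or the origin of a listed thing).
The state is a dict: "clock": time; "qpos": joint angles; "qvel": joint speeds; "joint_efforts": joint torques, N m; "eef_pos": TCP position; "tcp_rot": TCP orientation; "contact_force": force on the tool from outside, world axes, zero at the start; "wrist_torque": the same for the moment, N m; "opening": opening from 0.0 (shut) to 1.0 (fully open).
Only numpy, scipy, OpenCV 4.12 (cv2) and the standard library are available. Lean on these libraries where they do the work, as an engineer would, in place of code of your own. Each camera call takes 0.05 s, during which the arm holds its last target.

## Working session

There is one attempt and no reset: what is moved stays moved. The work goes in short steps, Python scripts to look and compute and a tool call to move; the robot and the scene stay as the last step left them, time stands still between calls to the robot, and variables do not carry over. Pictures are saved under pics/ and viewed, and the job is handed in when it is done.

Besides the shell and the picture viewer there is one more tool, called as name([rows], argument=value, ...), one row to a line, values as JSON. carry_out: Moves the arm, as the interface text tells. Its arguments: {"type":"object","properties":{"increments":{"type":"array","items":{"type":"array","items":{"type":"array","items":{"type":"number","minimum":-1,"maximum":1}}}},"hand":{"type":"number"},"squeeze":{"type":"number"}},"required":["increments"]}

```bash
mkdir -p pics
python3 - <<'E'
from rig import sense, optics, r, nets
import cv2, numpy as np
print(sense()); print(r.tip_reach)
for n in ["side","top","wrist"]:
    f=optics.grab_frame(n); cv2.imwrite(f"pics/{n}0.png",f["img"][:,:,::-1]); print(n,f["fov_y"],f["cx"],f["cy"],f["R"].tolist(),f["t"])
    for t in ["driver_grip","driver_tip","hole_a","well","block","awl_grip","spool_mid","jar_mid","screw"]:
        try: print(t,[(np.round(d["point"]),round(d["confidence"],2)) for d in nets.tip_of(t,n)][:3])
        except Exception as e: print(t,e)
E
```

```text
{'clock': 0.0, 'qpos': array([-1.13237754e+00,  3.53640346e-01,  1.63414799e+00, -2.37147079e-05,
        1.15521018e+00, -2.41394608e-03]), 'qvel': array([ 0.00106141,  0.00176115, -0.00062581, -0.00029196,  0.00019824,
       -0.00031213]), 'joint_efforts': array([ 4.04086040e-04, -6.05252409e+01, -3.42065227e+01, -9.90897365e-05,
        9.48579371e-03,  3.13968030e-05]), 'eef_pos': array([ 266.47498448, -564.84124105,  252.56061205]), 'tcp_rot': array([-3.14018675e+00,  1.82889051e-05,  4.40842339e-01]), 'contact_force': array([-0.41056384, -0.13857271,  0.50032567]), 'wrist_torque': array([ 0.02260345, -0.0066078 , -0.01992137]), 'opening': 1.0016392922904644}
22.0
side 57.947058108976634 279.48926344178517 209.70519271493833 [[-0.6909113855562433, -0.7229056272809042, 0.006993665301854552], [-0.3528632589056801, 0.32877141914837266, -0.8760119145683055], [0.6309746253402074, -0.6077144131882735, -0.48223875225868945]] [429.51006994 219.86069876 734.5930908 ]
driver_grip [(array([455., 134., 134.]), 0.92)]
driver_tip [(array([454., 134.,  28.]), 0.58)]
hole_a [(array([184., 308.
[... 1003 characters left out ...]
 0.78)]
awl_grip [(array([469., 205., 130.]), 0.39)]
spool_mid [(array([571.,  15.,  29.]), 0.72)]
jar_mid []
screw it knows: awl_grip, block, driver, driver_grip, driver_tip, hole, jar_mid, spool_mid, well
wrist 59.20199173226909 276.2500123718753 214.08812726334264 [[0.4266418477601414, -0.9044206051496736, -0.00032050040810740164], [-0.8563504556138288, -0.4040796838420087, 0.32153305627280504], [-0.2909306290334535, -0.13690499657368785, -0.9468983002431456]] [-624.52438548  -43.10631828  380.80966081]
driver_grip []
driver_tip []
hole_a []
well []
block []
awl_grip []
spool_mid []
jar_mid []
screw it knows: awl_grip, block, driver, driver_grip, driver_tip, hole, jar_mid, spool_mid, well
```

View pics/side0.png

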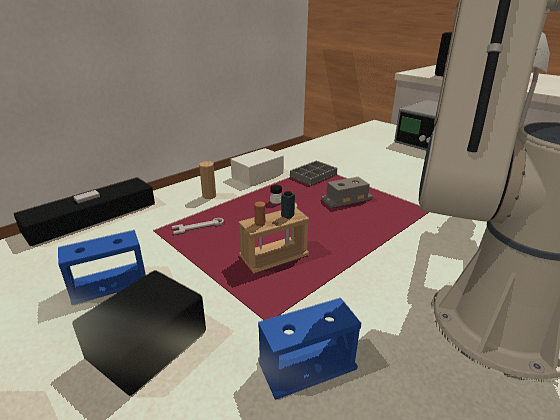

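View pics/top0.png

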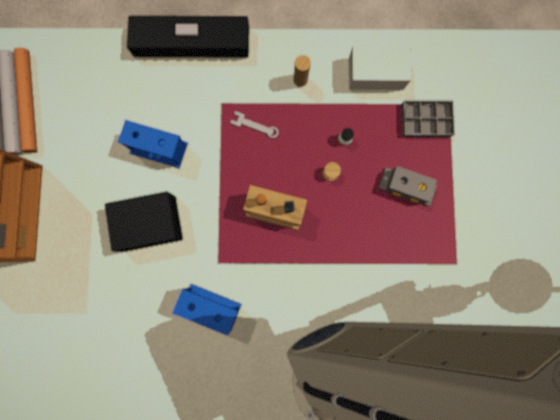

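```bash
cat > h.py <<'E'
import numpy as np, json, sys, cv2
from scipy.spatial.transform import Rotation as Ro
from rig import sense, optics, r, nets
def load():
    d=json.load(open('cmd.json')); return np.array(d['p']),Ro.from_quat(d['q'])
def save(p,R): json.dump({'p':list(map(float,p)),'q':list(map(float,R.as_quat()))},open('cmd.json','w'))
def down(yaw): return Ro.from_euler('xyz',[np.pi,0,yaw])
def apply(row):
    p,R=load(); row=np.array(row,float)
    p2=p+R.apply(row[:3]*400); R2=R*Ro.from_rotvec(row[3:]*np.pi/3); save(p2,R2)
    return p2,R2.as_euler('xyz')
def goal(p2,R2):
    p,R=load(); d=R.inv().apply(np.array(p2,float)-p)/400; t=(R.inv()*R2).as_rotvec()/(np.pi/3)
    row=np.round(np.r_[d,t],4); print('row',row.tolist(),'minrows',np.ceil(max(np.linalg.norm(d)*400/41.7,np.linalg.norm(t)*60/7.16))); return row
def st():
    s=sense(); print({k:np.round(s[k],3).tolist() for k in ['clock','qpos','eef_pos','tcp_rot','contact_force','wrist_torque','opening']}); return s
def foc(f): return 210/np.tan(np.radians(f['fov_y']/2))
def proj(f,X):
    c=f['R']@np.array(X,float)+f['t']; k=foc(f); return np.array([f['cx']+k*c[0]/c[2],f['cy']+k*c[1]/c[2]])
def cloud(f):
    k=foc(f); v,u=np.mgrid[:420,:560]; z=f['range_z'].astype(float)
    c=np.stack([(u-f['cx'])/k*z,(v-f['cy'])/k*z,z],-1); return (c-f['t'])@f['R']
def rayz(f,u,v,z):
    k=foc(f); d=f['R'].T@np.array([(u-f['cx'])/k,(v-f['cy'])/k,1]); o=-f['R'].T@f['t']; return o+d*(z-o[2])/d[2]
E
python3 - <<'E'
from h import *
s=st()
save([266.663,-565.26,253.281],Ro.from_euler('xyz',s['tcp_rot']))
f=optics.grab_frame('wrist'); T=Ro.from_euler('xyz',s['tcp_rot'])
o=-f['R'].T@f['t']; print('cam in tool',T.inv().apply(o-s['eef_pos']),'axes in tool',T.inv().as_matrix()@f['R'].T)
for n in ['top','side']:
    f=optics.grab_frame(n); C=cloud(f)
    for z0,z1,nm in [(98,107,'stand'),(55,62,'block'),(155,168,'driver top')]:
        m=(C[...,2]>z0)&(C[...,2]<z1)&(C[...,0]>380)&(C[...,0]<620)&(C[...,1]>-320)&(C[...,1]<280)&(f['range_z']>0)
        P=C[m][:,:2]
        if len(P)>5: print(n,nm,len(P),P.mean(0),cv2.minAreaRect(P.astype(np.float32)))
E
```

```text
{'clock': 1.35, 'qpos': [-1.132, 0.353, 1.633, 0.0, 1.155, -0.002], 'eef_pos': [266.675, -565.258, 253.286], 'tcp_rot': [-3.142, -0.0, 0.441], 'contact_force': [-0.417, -0.068, 0.17], 'wrist_torque': [0.028, 0.01, -0.029], 'opening': 0.998}
cam in tool [  81.60345706   -0.35849762 -120.94681899] axes in tool [[-3.97873396e-05 -9.46893336e-01 -3.21547833e-01]
 [ 9.99999942e-01  7.11070205e-05 -3.33132710e-04]
 [ 3.38305451e-04 -3.21547828e-01  9.46893278e-01]]
top stand 1193 [459.56857483 173.83255035] ((460.1750793457031, 173.38267517089844), (149.896484375, 64.1275405883789), 75.57337951660156)
top block 812 [ 522.53449343 -194.25981723] ((489.5965881347656, -3.2882080078125), (105.34798431396484, 512.743408203125), 9.991798400878906)
top driver top 156 [457.67883102 164.50487577] ((458.412353515625, 172.38916015625), (95.96642303466797, 27.350025177001953), 77.62419128417969)
side stand 868 [455.67692612 182.29421223] ((460.8482666015625, 172.40313720703125), (151.56504821777344, 68.01464080810547), 74.43641662597656)
side block 449 [ 509.39778989 -121.61292471] ((490.3790283203125, -3.447723388671875), (114.23635864257812, 518.3641967773438), 9.560908317565918)
side driver top 122 [454.91834086 160.77002018] ((459.720947265625, 171.523193359375), (95.15789794921875, 23.064735412597656), 73.12467193603516)
```

Run:
```python
from h import *
goal([519,-223,200],down(1.2))
```

```text
row [0.9356, -0.5047, 0.1332, 0.0, -0.0, -0.725] minrows 11.0
```

```bash
cat >> h.py <<'E'
def segs(p2,R2,n):
    p,R=load(); rv=(R.inv()*R2).as_rotvec(); p2=np.array(p2,float)
    for i in range(1,n+1):
        Ri=R*Ro.from_rotvec(rv*i/n); pi=p+(p2-p)*i/n
        row=goal(pi,Ri); apply(row)
E
python3 - <<'E'
from h import *
segs([519,-223,200],down(1.2),3)
E
```

```text
row [0.3119, -0.1682, 0.0444, 0.0, -0.0, -0.2417] minrows 4.0
row [0.344, -0.0848, 0.0444, 0.0, -0.0, -0.2416] minrows 4.0
row [0.3544, 0.0041, 0.0444, 0.0, -0.0, -0.2417] minrows 4.0
```

carry_out([
  [[0.3119,-0.1682,0.0444,0,0,-0.2417],[0.3119,-0.1682,0.0444,0,0,-0.2417],[0.3119,-0.1682,0.0444,0,0,-0.2417],[0.3119,-0.1682,0.0444,0,0,-0.2417]],
])

```text
clock: 1.83
eef_pos: [352.3, -447.5, 234.8]
tcp_rot: [-3.14, -0.001, 0.696]
contact_force: [0.6, 0.1, -0.4]
opening: 1.001
```

carry_out([
  [[0.344,-0.0848,0.0444,0,0,-0.2416],[0.344,-0.0848,0.0444,0,0,-0.2416],[0.344,-0.0848,0.0444,0,0,-0.2416],[0.344,-0.0848,0.0444,0,0,-0.2416]],
])

```text
clock: 2.17
eef_pos: [436.6, -333.5, 217.3]
tcp_rot: [-3.141, -0.001, 0.949]
contact_force: [-0.1, 0.4, -0.1]
opening: 1.0
```

carry_out([
  [[0.3544,0.0041,0.0444,0,0,-0.2417],[0.3544,0.0041,0.0444,0,0,-0.2417],[0.3544,0.0041,0.0444,0,0,-0.2417],[0.3544,0.0041,0.0444,0,0,-0.2417],[0.3544,0.0041,0.0444,0,0,-0.2417]],
])

```text
clock: 2.58
eef_pos: [520.9, -219.8, 199.5]
tcp_rot: [-3.141, -0.001, 1.204]
contact_force: [0.3, -0.4, 0.0]
opening: 1.002
```

Run:
```python
from h import *
f=optics.grab_frame('wrist'); st()
cv2.imwrite('pics/w1.png',cv2.resize(f['img'],(800,600),interpolation=cv2.INTER_CUBIC)[:,:,::-1])
for t in ['well','block']: print(t,[(np.round(d["point"],1),round(d["confidence"],2)) for d in nets.tip_of(t,'wrist')][:3])
import pickle; pickle.dump(f,open('w1.pkl','wb'))
```

```text
{'clock': 2.633, 'qpos': [-0.405, 0.319, 1.814, 0.0, 1.009, -0.038], 'eef_pos': [519.852, -221.419, 199.719], 'tcp_rot': [-3.141, -0.0, 1.203], 'contact_force': [-0.512, -0.365, -0.825], 'wrist_torque': [-0.002, -0.037, -0.006], 'opening': 0.999}
well [(array([ 512.5, -223.9,   54.8]), 0.93)]
block []
```

View pics/w1.png

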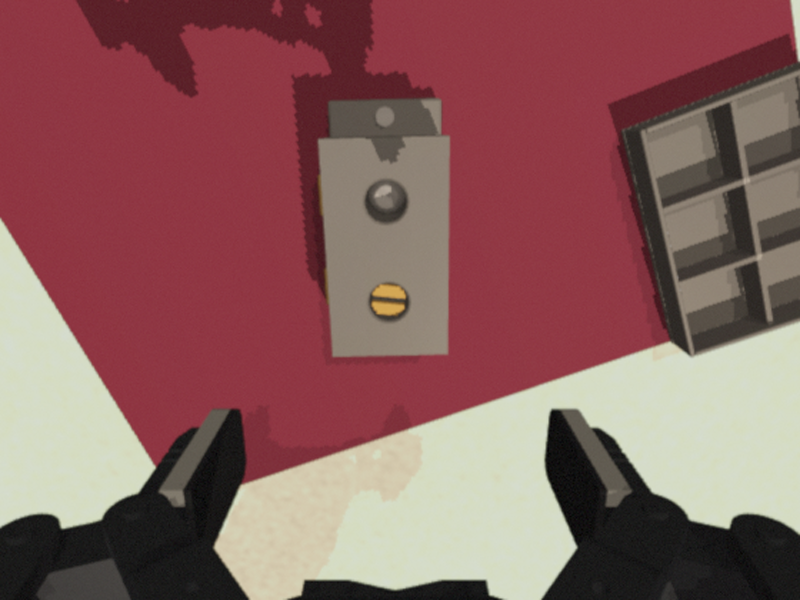

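```bash
cat > wellm.py <<'E'
from h import *
def measure(f,guess,zt=59,tag=None,draw=None):
    # rectify top face at z=zt around guess, 10px/mm
    S=10; W=60
    k=foc(f); 
    pts=np.float32([[guess[0]+a*W/2,guess[1]+b*W/2] for a,b in [(-1,-1),(1,-1),(1,1),(-1,1)]])
    src=np.float32([proj(f,[p[0],p[1],zt]) for p in pts]); dst=np.float32([[0,W*S],[W*S,W*S],[W*S,0],[0,0]])
    M=cv2.getPerspectiveTransform(src,dst)
    return cv2.warpPerspective(f['img'],M,(W*S,W*S),flags=cv2.INTER_CUBIC),S,W
E
python3 - <<'E'
from wellm import *
import pickle
f=pickle.load(open('w1.pkl','rb'))
C=cloud(f)
g=rayz(f,272.3,210.7,59); print('guess',g)
# block top face
m=(abs(C[...,2]-59)<3)&(f['range_z']>0)&(np.hypot(C[...,0]-526,C[...,1]+195)<80)
print(m.sum(), C[m][:,2].mean()); print(cv2.minAreaRect(C[m][:,:2].astype(np.float32)))
im,S,W=measure(f,g[:2]); cv2.imwrite('pics/rect1.png',im[:,:,::-1])
hsv=cv2.cvtColor(im,cv2.COLOR_RGB2HSV); y=(hsv[...,1]>120)&(hsv[...,0]>12)&(hsv[...,0]<40)
v,u=np.nonzero(y); print('yellow',len(u), g[0]+u.mean()/S-W/2, g[1]+W/2-v.mean()/S)
# depths within screw
d=np.hypot(C[...,0]-g[0],C[...,1]-g[1])<8
z=C[...,2][d]; print('z pct',np.percentile(z,[1,5,25,50,75,95]))
E
```

```text
guess [ 515.75164368 -221.83204003   59.        ]
11998 59.433853590530454
((523.8564453125, -197.91787719726562), (112.24272155761719, 62.20033264160156), 70.2978744506836)
yellow 25245 514.0638837293043 -219.91541099040896
z pct [50.31174885 50.74662983 53.60664262 55.21211945 55.84033262 56.55523393]
```

View pics/rect1.png

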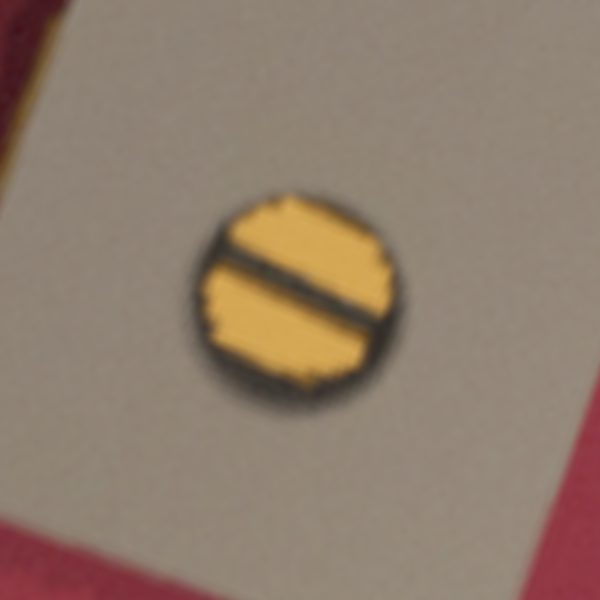

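Run:
```python
from wellm import *
import pickle
f=pickle.load(open('w1.pkl','rb'))
for zt in (55.5,):
    g=rayz(f,272.3,210.7,59); im,S,W=measure(f,g[:2],zt)
    hsv=cv2.cvtColor(im,cv2.COLOR_RGB2HSV); y=((hsv[...,1]>110)&(hsv[...,0]>12)&(hsv[...,0]<40)).astype(np.uint8)
    n,l,s,c=cv2.connectedComponentsWithStats(y); 
    v,u=np.nonzero((y>0)&(np.hypot(*(np.indices(y.shape)-300))<160)); 
    hull=cv2.convexHull(np.stack([u,v],1).astype(np.int32)); hm=np.zeros_like(y); cv2.fillConvexPoly(hm,hull,1)
    cc,rad=cv2.minEnclosingCircle(hull); print('head',g[0]+cc[0]/S-30,g[1]+30-cc[1]/S,rad/S)
    hm2=cv2.erode(hm,np.ones((9,9))); val=hsv[...,2].astype(float)
    w=np.where(hm2>0,np.clip(150-val,0,None),0); v,u=np.nonzero(w); ww=w[v,u]
    a=np.average(u,weights=ww);b=np.average(v,weights=ww)
    cov=np.cov(np.stack([u-a,v-b]),aweights=ww); e=np.linalg.eigh(cov); d=e[1][:,1]
    print('slot mid',g[0]+a/S-30,g[1]+30-b/S,'angle',np.degrees(np.arctan2(-d[1],d[0])))
# block edges from color for yaw
C=cloud(f); m=((abs(C[...,2]-59.4)<2)&(np.hypot(C[...,0]-526,C[...,1]+195)<80)).astype(np.uint8)
cn=max(cv2.findContours(m,0,cv2.CHAIN_APPROX_NONE)[0],key=cv2.contourArea)[:,0]
P=np.array([rayz(f,u,v,59)[:2] for u,v in cn]); print(cv2.minAreaRect(P.astype(np.float32)))
```

```text
head 515.0544207813795 -222.28278465476777 10.011675262451172
slot mid 515.1671427885989 -222.0834425460527 angle 151.84979799044766
((523.8682250976562, -197.9445343017578), (112.291259765625, 62.0865364074707), 70.29356384277344)
```

Run:
```python
from wellm import *
import pickle
f=pickle.load(open('w1.pkl','rb'))
c0=[515.1,-222.2]; im,S,W=measure(f,c0,55.5)
val=im.astype(float).sum(2); yy,xx=np.indices(val.shape)
for rr in (55,65,75):
  # for each angle, dark score: min over offset
  best=[]
  for ang in np.arange(-45,10,0.5):
    t=np.arange(-rr,rr,1.); ca,sa=np.cos(np.radians(ang)),np.sin(np.radians(ang))
    for o in np.arange(-20,20,1.):
        u=300+t*ca-o*sa*-1*-1; v=300-t*sa-o*ca*1
        u=300+t*ca+(-sa)*o; v=300-(t*sa+ca*o)
        best.append((val[np.round(v).astype(int),np.round(u).astype(int)].mean(),ang,o))
  best.sort(); print(rr,best[:4])
```

```text
55 [(np.float64(187.45454545454547), np.float64(-28.0), np.float64(5.0)), (np.float64(187.52727272727273), np.float64(-28.5), np.float64(5.0)), (np.float64(187.54545454545453), np.float64(-27.5), np.float64(5.0)), (np.float64(187.6), np.float64(-28.0), np.float64(6.0))]
65 [(np.float64(188.0), np.float64(-28.0), np.float64(5.0)), (np.float64(188.06923076923076), np.float64(-27.5), np.float64(5.0)), (np.float64(188.1846153846154), np.float64(-28.5), np.float64(5.0)), (np.float64(188.23076923076923), np.float64(-27.0), np.float64(5.0))]
75 [(np.float64(188.71333333333334), np.float64(-27.5), np.float64(5.0)), (np.float64(188.78), np.float64(-27.0), np.float64(5.0)), (np.float64(188.8), np.float64(-28.0), np.float64(5.0)), (np.float64(189.04666666666665), np.float64(-27.5), np.float64(6.0))]
```

Run:
```python
from h import *
segs([460,150,265],down(1.32),2)
```

```text
row [0.4078, -0.2377, -0.0812, 0.0, -0.0, -0.0573] minrows 5.0
row [0.4214, -0.2128, -0.0813, 0.0, -0.0, -0.0573] minrows 5.0
```

carry_out([
  [[0.4078,-0.2377,-0.0812,0,0,-0.0573],[0.4078,-0.2377,-0.0812,0,0,-0.0573],[0.4078,-0.2377,-0.0812,0,0,-0.0573],[0.4078,-0.2377,-0.0812,0,0,-0.0573],[0.4078,-0.2377,-0.0812,0,0,-0.0573]],
])

```text
clock: 3.15
eef_pos: [488.3, -35.2, 233.4]
tcp_rot: [3.141, -0.001, 1.258]
contact_force: [0.9, -0.8, -0.8]
opening: 0.998
```

carry_out([
  [[0.4214,-0.2128,-0.0813,0,0,-0.0573],[0.4214,-0.2128,-0.0813,0,0,-0.0573],[0.4214,-0.2128,-0.0813,0,0,-0.0573],[0.4214,-0.2128,-0.0813,0,0,-0.0573],[0.4214,-0.2128,-0.0813,0,0,-0.0573]],
])

```text
clock: 3.57
eef_pos: [459.7, 151.7, 266.2]
tcp_rot: [3.14, -0.001, 1.319]
contact_force: [1.1, -0.0, 0.6]
opening: 1.004
```

carry_out([
  [[0,0,0,0,0,0],[0,0,0,0,0,0],[0,0,0,0,0,0]],
])

```text
clock: 3.82
eef_pos: [460.1, 148.7, 265.0]
tcp_rot: [3.141, 0.001, 1.319]
contact_force: [0.5, 0.2, -0.0]
opening: 1.0
```

Run:
```python
from h import *
f=optics.grab_frame('wrist'); st(); print(load()[0])
cv2.imwrite('pics/w2.png',cv2.resize(f['img'],(800,600),interpolation=cv2.INTER_CUBIC)[:,:,::-1])
for t in ['driver_grip','hole_a','awl_grip']: print(t,[(np.round(d["point"],1),round(d["confidence"],2)) for d in nets.tip_of(t,'wrist')][:3])
import pickle; pickle.dump(f,open('w2.pkl','wb'))
C=cloud(f)
for z0,z1,nm in [(99,108,'stand'),(155,168,'tops')]:
    m=((C[...,2]>z0)&(C[...,2]<z1)&(f['range_z']>0)&(np.hypot(C[...,0]-460,C[...,1]-172)<90)).astype(np.uint8)
    for cn in cv2.findContours(m,0,cv2.CHAIN_APPROX_NONE)[0]:
        if len(cn)<30: continue
        mm=np.zeros_like(m); cv2.drawContours(mm,[cn],-1,1,-1); z=np.median(C[...,2][(mm>0)&(m>0)])
        P=np.array([rayz(f,u,v,z)[:2] for u,v in cn[:,0]]); print(nm,z,cv2.minAreaRect(P.astype(np.float32)),cn[:,0].min(0),cn[:,0].max(0))
```

```text
{'clock': 3.867, 'qpos': [0.309, 0.118, 1.914, -0.0, 1.109, 0.562], 'eef_pos': [460.099, 148.454, 264.848], 'tcp_rot': [-3.141, 0.001, 1.318], 'contact_force': [0.08, -0.048, -0.241], 'wrist_torque': [-0.013, -0.038, -0.036], 'opening': 1.0}
[460.00145419 149.99772438 265.01135261]
driver_grip []
hole_a [(array([455.8, 133.2, 104.2]), 0.84), (array([471.1, 204.9, 104.5]), 0.68)]
awl_grip [(array([471.3, 208.1, 129.4]), 0.8)]
stand 103.4713911939414 ((460.63232421875, 170.58224487304688), (149.7388916015625, 63.99611282348633), 75.53966522216797) [227  68] [316 259]
tops 161.96503176053108 ((452.18597412109375, 137.91433715820312), (23.971651077270508, 25.024749755859375), 7.067072868347168) [249 220] [292 262]
tops 156.46686647047355 ((470.1507568359375, 205.84371948242188), (19.264724731445312, 20.347246170043945), 82.48235321044922) [254 114] [287 147]
```

View pics/w2.png

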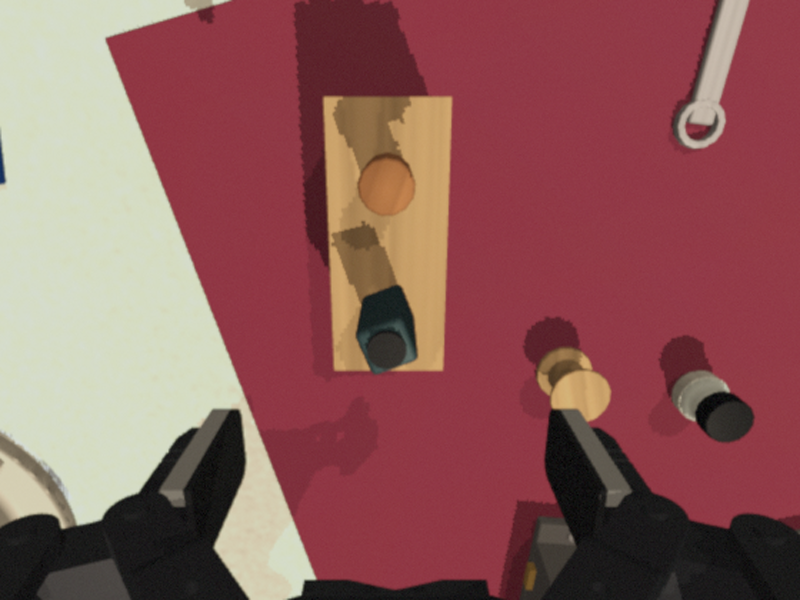

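Run:
```python
from wellm import *
import pickle
f=pickle.load(open('w2.pkl','rb'))
im,S,W=measure(f,[452.2,137.9],162); cv2.imwrite('pics/rect2.png',im[:,:,::-1])
C=cloud(f); m=((C[...,2]>158)&(np.hypot(C[...,0]-452,C[...,1]-138)<25))
P=C[m]; print(np.percentile(P[:,2],[5,50,95]))
cn=max(cv2.findContours(m.astype(np.uint8),0,cv2.CHAIN_APPROX_NONE)[0],key=len)[:,0]
Q=np.array([rayz(f,u,v,162)[:2] for u,v in cn])-[452.2,137.9]
# area-based square angle via 4-fold moment
rr=np.array([[x,y] for x,y in P[:,:2]-P[:,:2].mean(0)]); z=rr[:,0]+1j*rr[:,1]; print('4fold',np.degrees(np.angle(-(z**4).mean()))/4, P.mean(0))
```

```text
[159.84255897 165.45414906 320.09457241]
4fold -18.33002200929864 [454.48148996 148.28110347 238.40604677]
```

View pics/rect2.png

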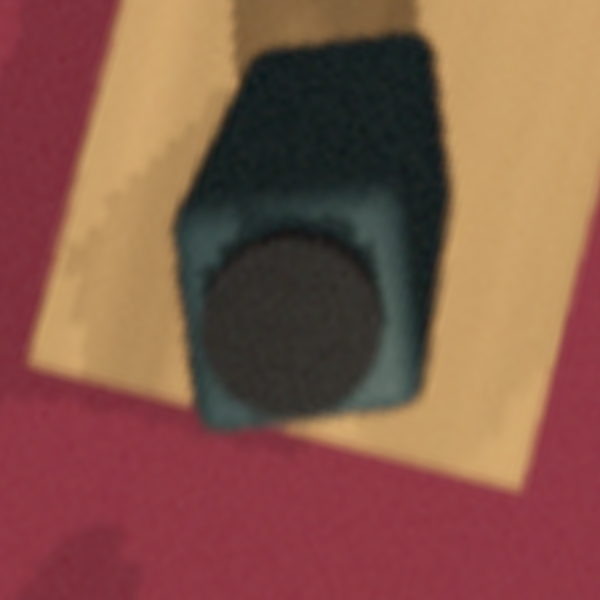

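Run:
```python
from h import *
segs([452.3,137.8,235],down(np.radians(97)),1)
segs([452.3,137.8,136],down(np.radians(97)),1)
```

```text
row [-0.0343, -0.0111, 0.075, 0.0, -0.0, -0.3561] minrows 3.0
row [-0.0, 0.0, 0.2475, 0.0, -0.0, -0.0] minrows 3.0
```

carry_out([
  [[-0.0343,-0.0111,0.075,0,0,-0.3561],[-0.0343,-0.0111,0.075,0,0,-0.3561],[-0.0343,-0.0111,0.075,0,0,-0.3561],[-0.0343,-0.0111,0.075,0,0,-0.3561],[-0.0343,-0.0111,0.075,0,0,-0.3561]],
])

```text
clock: 4.43
eef_pos: [452.5, 137.2, 235.0]
tcp_rot: [-3.142, 0.0, 1.688]
contact_force: [0.9, 0.5, 0.7]
opening: 0.998
```

Run:
```python
from h import *
f=optics.grab_frame('wrist'); st()
cv2.imwrite('pics/w3.png',cv2.resize(f['img'],(800,600),interpolation=cv2.INTER_CUBIC)[:,:,::-1])
for z in (162,):
    p=proj(f,[452.3,137.8,z])/0.7; print(p)
```

```text
{'clock': 4.483, 'qpos': [0.292, 0.135, 1.967, -0.0, 1.039, 0.175], 'eef_pos': [452.619, 137.405, 235.131], 'tcp_rot': [3.141, -0.0, 1.688], 'contact_force': [-0.289, -0.183, 0.466], 'wrist_torque': [0.007, -0.003, 0.01], 'opening': 1.0}
[397.31515466 344.76381518]
```

View pics/w3.png

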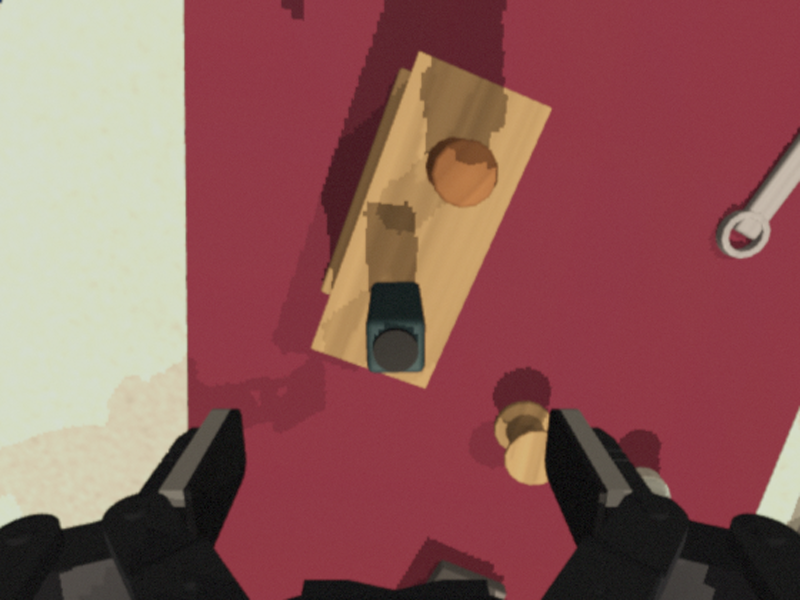

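carry_out([
  [[0,0,0.0825,0,0,0],[0,0,0.165,0,0,0],[0,0,0.2475,0,0,0],[0,0,0.2475,0,0,0],[0,0,0.2475,0,0,0]],
])

```text
clock: 4.9
eef_pos: [451.5, 137.4, 135.4]
tcp_rot: [-3.138, 0.001, 1.69]
contact_force: [-0.3, 0.2, -0.3]
opening: 1.0
```

carry_out([
  [[0,0,0,0,0,0],[0,0,0,0,0,0],[0,0,0,0,0,0],[0,0,0,0,0,0],[0,0,0,0,0,0]],
], hand=1, squeeze=60)

```text
clock: 5.32
eef_pos: [452.8, 138.0, 137.0]
tcp_rot: [3.14, -0.0, 1.693]
contact_force: [-0.3, -0.1, 1.2]
opening: 0.298
```

carry_out([
  [[0,0,0,0,0,0],[0,0,0,0,0,0],[0,0,0,0,0,0],[0,0,0,0,0,0],[0,0,0,0,0,0]],
])

```text
clock: 5.73
eef_pos: [452.8, 138.0, 137.1]
tcp_rot: [3.14, -0.0, 1.693]
contact_force: [-1.5, -0.2, 8.7]
opening: 0.273
```

Run:
```python
from h import *
f=optics.grab_frame('side'); st(); print(load()[0])
c=f['img'][170:290,220:340]
cv2.imwrite('pics/s3.png',cv2.resize(c,(600,600),interpolation=cv2.INTER_CUBIC)[:,:,::-1])
```

```text
{'clock': 5.783, 'qpos': [0.293, 0.276, 2.054, -0.0, 0.81, 0.171], 'eef_pos': [452.821, 137.965, 137.034], 'tcp_rot': [3.14, -0.0, 1.693], 'contact_force': [-1.363, -0.633, 8.554], 'wrist_torque': [-0.151, 0.354, 0.046], 'opening': 0.277}
[452.2974642  137.80996882 136.01112333]
```

View pics/s3.png

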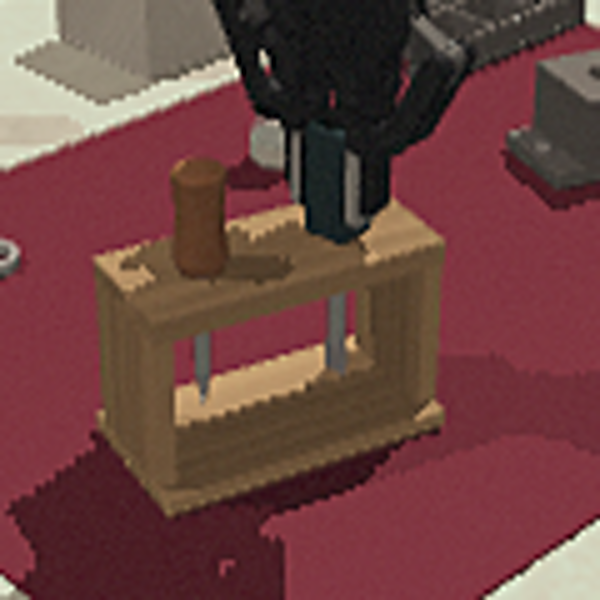

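carry_out([
  [[0,0,-0.06,0,0,0],[0,0,-0.14,0,0,0],[0,0,-0.22,0,0,0],[0,0,-0.3,0,0,0],[0,0,-0.3,0,0,0]],
])

```text
clock: 6.2
eef_pos: [455.2, 138.6, 262.1]
tcp_rot: [3.132, -0.002, 1.693]
contact_force: [1.9, 1.0, -0.5]
opening: 0.274
```

carry_out([
  [[0,0,0,0,0,0],[0,0,0,0,0,0],[0,0,0,0,0,0]],
])

```text
clock: 6.45
eef_pos: [451.4, 137.5, 254.8]
tcp_rot: [-3.139, 0.0, 1.693]
contact_force: [0.3, -0.0, -0.7]
opening: 0.271
```

Run:
```python
from h import *
import pickle
apply([0,0,-.3,0,0,0])
f=optics.grab_frame('wrist'); s=st(); print(load()[0]); pickle.dump((f,s),open('w4.pkl','wb'))
cv2.imwrite('pics/w4.png',cv2.resize(f['img'],(800,600),interpolation=cv2.INTER_CUBIC)[:,:,::-1])
for t in ['driver_grip','driver_tip','hole_a']: print(t,[(np.round(d["point"],1),round(d["confidence"],2)) for d in nets.tip_of(t,'wrist')][:3])
p=s['eef_pos']; print('expected tip px',proj(f,p-[0,0,107+3])/0.7)
f=optics.grab_frame('side')
print([(np.round(d["point"],1),round(d["confidence"],2)) for d in nets.tip_of('driver_tip','side')][:3])
c=f['img'][130:290,200:360]
cv2.imwrite('pics/s4.png',cv2.resize(c,(600,600),interpolation=cv2.INTER_CUBIC)[:,:,::-1])
```

```text
{'clock': 6.5, 'qpos': [0.293, 0.112, 1.946, -0.0, 1.086, 0.17], 'eef_pos': [451.467, 137.555, 254.695], 'tcp_rot': [-3.139, 0.0, 1.693], 'contact_force': [0.278, -0.208, -1.071], 'wrist_torque': [0.025, -0.04, 0.009], 'opening': 0.275}
[452.29602591 137.80862073 256.01112332]
driver_grip [(array([449. , 137. , 250.4]), 0.8)]
driver_tip [(array([447.5, 133.7, 142. ]), 0.81)]
hole_a [(array([468.7, 203.3, 101.5]), 0.73), (array([455.1, 132.3, 104.5]), 0.64)]
expected tip px [397.94191362 314.7141915 ]
[(array([453.1, 133.5, 144.1]), 0.87)]
```

View pics/w4.png

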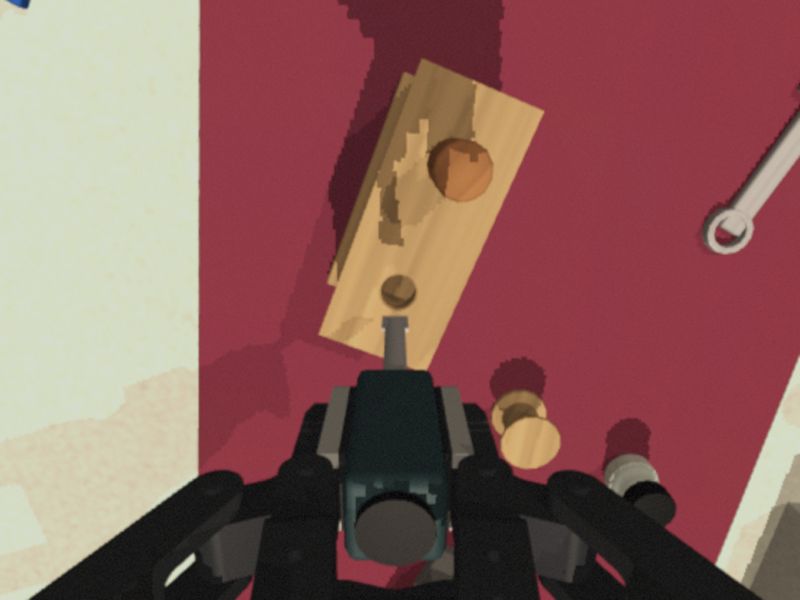

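View pics/s4.png

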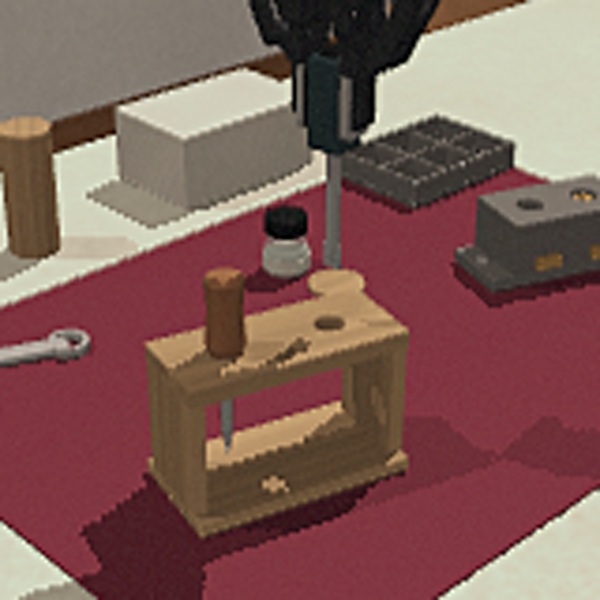

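Run:
```python
from h import *
import pickle
f,s=pickle.load(open('w4.pkl','rb'))
c=f['img'][180:270,230:330]
cv2.imwrite('pics/w4c.png',cv2.resize(c,(800,720)[:2],interpolation=cv2.INTER_CUBIC)[:600,:,::-1])
z=f['range_z'][205:250,262:294].astype(int)
print(z[::2])
```

```text
[[284 285 285 285 284 291 374 376 377 378 378 378 377 379 378 378 378 379
  379 378 379 378 378 379 379 379 378 297 290 286 284 284]
 [284 284 286 285 284 287 293 297 370 371 375 375 376 377 379 380 380 380
  381 379 380 378 379 379 380 379 296 293 290 286 284 285]
 [286 287 285 286 286 287 288 292 296 299 368 367 371 372 374 373 374 377
  378 379 379 380 378 380 298 294 292 289 287 285 286 286]
 [288 285 287 286 285 287 287 287 290 293 294 296 297 298 299 368 369 371
  372 299 299 298 297 293 293 290 288 287 286 286 286 286]
 [286 287 288 286 287 287 287 287 288 288 291 291 294 293 293   0 295 295
  294 294 293 292 290 291 288 288 287 286 288 286 287 287]
 [288 286 287 286 287 288 287 288 286 287 289 287 288 290 289 290   0 289
  289 289 287 288 288 288 288 288 288 288 286 287 287 288]
 [289 286 289 286 287 288 288 287 287 288 287 287 287 287 288 288 287 287
  287 290 288 287 287 288 287 287 288 288 286 288 287 288]
 [289 288 288 289 288 287 289 287 289 289 289 289 290 288 289 288 288 288
  288 289 289 289 289 287 289 288 287 288 288 289 288 289]
 [289 289 289 288 288 289 289 290 29
[... 1259 characters left out ...]
3 294 294 295 294 293 294 295 294]
 [295 295 294 293 293 295 294 211 210 208 206 206 205 204 206 205 204 206
  206 208 209 210 294 295 294 294 294 294 294 293 294 296]
 [294 296 295 295 296 295 295 209 208 205 204 204 204 203 202 203 204 203
  204 204 206 208 213 295 294 295 294 296 295 293 295 294]
 [295 296 295 295 295 296 295 206 203 203 202 201 201 199 200 200 200 200
  200 201 203 203 209 296 295 294 295 296 296 296 295 295]
 [296 296 296 296 295 295 295 203 201 200 199 198 198 198 197 197 198 199
  198 200 200 202 205 296 296 297 295 296 296 296 295 298]
 [406 406 405 297 298 296 296 201 199 196 196 196 194 195 194 196 194 195
  196 197 199 199 203 297 296 296 296 296 296 297 296 297]]
```

View pics/w4c.png

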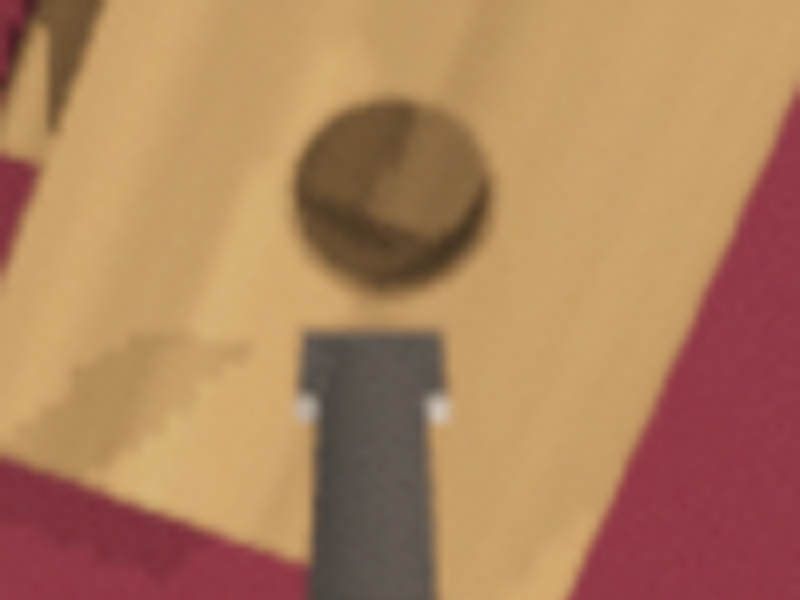

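Run:
```python
from h import *
import pickle
f,s=pickle.load(open('w4.pkl','rb'))
A=np.array([[-3.97e-5,-.946893,-.321548],[1,7e-5,-3.3e-4],[3.4e-4,-.321548,.946893]]); o=np.array([81.6,-.36,-120.95]); k=foc(f)
for u,v,z in [(276.4,221.3,243),(276.4,221.3,244.5)]:
    print(A@np.array([(u-f['cx'])/k*z,(v-f['cy'])/k*z,z])+o)
# check A with this frame
T=Ro.from_euler('xyz',s['tcp_rot']); print(T.inv().apply(-f['R'].T@f['t']-s['eef_pos']))
# hole centre & rect
print('hole',rayz(f,230+395/8,180+195/8,103))
# well in tool coordinates in w1
f=pickle.load(open('w1.pkl','rb'));print(proj(f,[515.1,-222.2,59]))
```

```text
[ -1.02529913  -0.34125998 107.62060351]
[ -1.53533184  -0.34114431 109.03153316]
[  82.62448727   -1.13003457 -121.05507046]
hole [452.44327245 135.79738722 103.        ]
[271.66372778 211.43623539]
```

Run:
```python
from h import *
R=down(np.radians(63)); off=R.apply([-2.3,-.34,0]); t=np.array([515.1,-222.2,0])-off; t[2]=195; print(t)
segs(t,R,2)
```

```text
[ 516.44712037 -220.30504176  195.        ]
row [-0.4541, 0.025, 0.0763, 0.0, -0.0, 0.2833] minrows 5.0
row [-0.4269, 0.1567, 0.0762, 0.0, -0.0, 0.2833] minrows 5.0
```

carry_out([
  [[-0.4541,0.025,0.0763,0,0,0.2833],[-0.4541,0.025,0.0763,0,0,0.2833],[-0.4541,0.025,0.0763,0,0,0.2833],[-0.4541,0.025,0.0763,0,0,0.2833],[-0.4541,0.025,0.0763,0,0,0.2833]],
])

```text
clock: 7.17
eef_pos: [484.5, -45.0, 224.6]
tcp_rot: [-3.141, 0.001, 1.395]
contact_force: [0.1, 0.2, -1.0]
opening: 0.274
```

carry_out([
  [[-0.4269,0.1567,0.0762,0,0,0.2833],[-0.4269,0.1567,0.0762,0,0,0.2833],[-0.4269,0.1567,0.0762,0,0,0.2833],[-0.4269,0.1567,0.0762,0,0,0.2833],[-0.4269,0.1567,0.0762,0,0,0.2833]],
])

```text
clock: 7.58
eef_pos: [516.8, -224.7, 194.0]
tcp_rot: [3.141, 0.001, 1.098]
contact_force: [-0.6, 1.0, -0.8]
opening: 0.27
```

carry_out([
  [[0,0,0,0,0,0],[0,0,0,0,0,0],[0,0,0,0,0,0],[0,0,0,0,0,0],[0,0,0,0,0,0]],
])

```text
clock: 8.0
eef_pos: [516.5, -219.1, 195.3]
tcp_rot: [3.141, -0.0, 1.101]
contact_force: [0.3, -0.1, -0.3]
opening: 0.273
```

Run:
```python
from h import *
import pickle
s=st(); f=optics.grab_frame('wrist'); s=st(); print(load()[0]); pickle.dump((f,s),open('w5.pkl','wb'))
c=f['img'][150:255,210:350]; cv2.imwrite('pics/w5.png',cv2.resize(c,(800,600),interpolation=cv2.INTER_CUBIC)[:,:,::-1])
```

```text
{'clock': 8.0, 'qpos': [-0.404, 0.318, 1.827, 0.0, 0.996, 0.066], 'eef_pos': [516.464, -219.115, 195.266], 'tcp_rot': [3.141, -0.0, 1.101], 'contact_force': [0.341, -0.13, -0.257], 'wrist_torque': [-0.002, 0.025, -0.034], 'opening': 0.273}
{'clock': 8.05, 'qpos': [-0.404, 0.318, 1.827, 0.0, 0.996, 0.066], 'eef_pos': [516.521, -219.276, 195.314], 'tcp_rot': [3.141, -0.0, 1.101], 'contact_force': [0.579, -0.144, -1.312], 'wrist_torque': [0.003, -0.023, 0.02], 'opening': 0.273}
[ 516.43353974 -220.30823273  195.00786892]
```

View pics/w5.png

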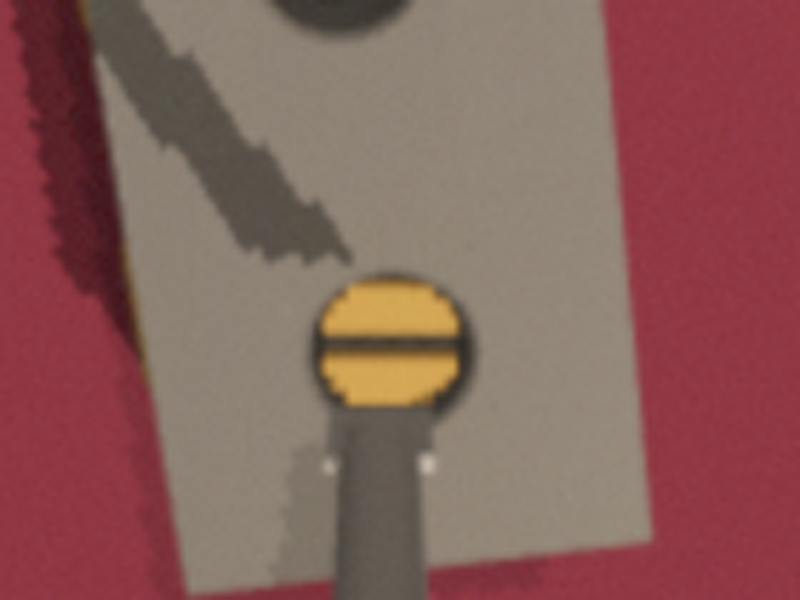

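```bash
cat > tipw.py <<'E'
from h import *
import pickle
A=np.array([[0,-.946893,-.321548],[1,0,0],[0,-.321548,.946893]]); o=np.array([81.6,-.36,-120.95])
def ana(f,tip,slot,ztcp,L=111.7,zs=55.5):
    k=foc(f)
    def ray(px): return A@np.array([(px[0]-f['cx'])/k,(px[1]-f['cy'])/k,1])
    d=ray(tip); t=o+d*(L-o[2])/d[2]; t=t-[1,0,0]
    d=ray(slot); w=o+d*((ztcp-zs)-o[2])/d[2]
    print('tip',t,'slot',w,'move tool xy',(w-t)[:2])
E
python3 - <<'E'
from tipw import *
f,s=pickle.load(open('w5.pkl','rb'))
P=lambda x,y:(210+x/5.714,150+y/5.714)
for L in (110,111.7): ana(f,P(383,405),P(391,345),195.3,L)
print(f['range_z'][214:236,276].astype(int))
E
```

```text
tip [ -2.5879332    0.15678581 110.        ] slot [ -4.03709311   1.25730607 139.8       ] move tool xy [-1.44915991  1.10052027]
tip [ -3.20027131   0.16058982 111.7       ] slot [ -4.03709311   1.25730607 139.8       ] move tool xy [-0.8368218   1.09671626]
[273 274 275 277 276 276 278 282 245 243 231 229 228 226 225 222 221 220
 218 217 214 214]
```

carry_out([
  [[0,0.0016,0.026,0,0,0],[0,0.0016,0.0525,0,0,0],[0,0.0016,0.0525,0,0,0],[0,0.0016,0.0525,0,0,0],[0,0.0016,0.0525,0,0,0]],
])

```text
clock: 8.47
eef_pos: [516.9, -220.5, 173.6]
tcp_rot: [-3.141, 0.0, 1.1]
contact_force: [0.7, 0.6, -1.1]
opening: 0.271
```

carry_out([
  [[0,0,0,0,0,0],[0,0,0,0,0,0],[0,0,0,0,0,0],[0,0,0,0,0,0],[0,0,0,0,0,0]],
])

```text
clock: 8.88
eef_pos: [517.1, -220.7, 174.2]
tcp_rot: [3.141, -0.0, 1.099]
contact_force: [-0.1, -0.2, -1.8]
opening: 0.274
```

Run:
```python
from tipw import *
apply([0, 0.0016, 0.0525, 0, 0, 0])
f=optics.grab_frame('wrist'); s=st(); print(load()[0]); pickle.dump((f,s),open('w6.pkl','wb'))
c=f['img'][180:240,240:320]; cv2.imwrite('pics/w6.png',cv2.resize(c,(800,600),interpolation=cv2.INTER_CUBIC)[:,:,::-1])
```

```text
{'clock': 8.933, 'qpos': [-0.406, 0.346, 1.841, 0.0, 0.954, 0.065], 'eef_pos': [517.054, -220.657, 174.152], 'tcp_rot': [3.141, -0.0, 1.1], 'contact_force': [0.762, -0.536, -0.063], 'wrist_torque': [0.017, 0.024, -0.032], 'opening': 0.273}
[ 517.00405033 -220.59852185  174.00787249]
```

View pics/w6.png

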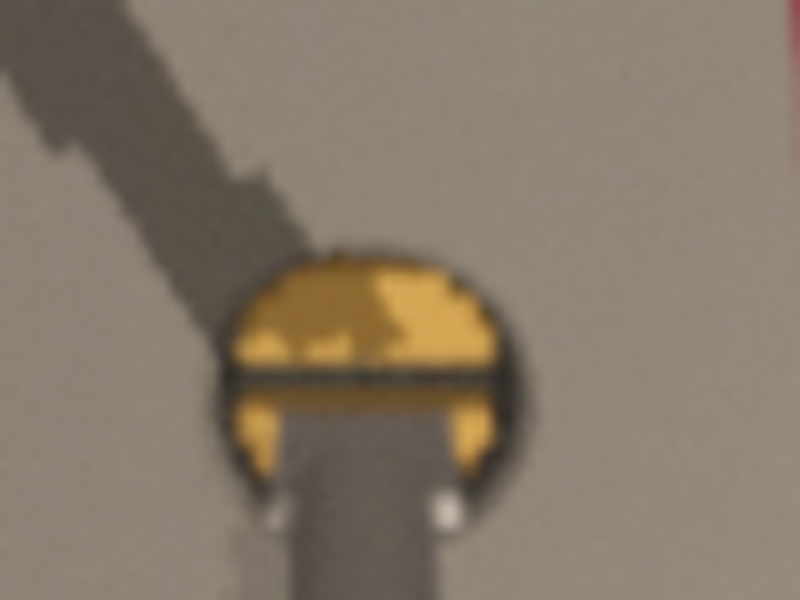

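Run:
```python
from tipw import *
f,s=pickle.load(open('w6.pkl','rb'))
P=lambda x,y:(240+x/10,180+y/10)
for L in (110,111.7): 
  for zs in (55,56): ana(f,P(365,408),P(368,375),174.1,L,zs)
C=cloud(f); 
for r0 in (208,212,215,217,221): print(r0,np.round(C[r0,264:290,2],1)[::3])
```

```text
tip [ -2.53251667  -0.19403032 110.        ] slot [-2.39562737e+00  1.83764956e-02  1.19100000e+02] move tool xy [0.13688929 0.21240682]
tip [ -2.53251667  -0.19403032 110.        ] slot [-2.04571849e+00  1.68002553e-02  1.18100000e+02] move tool xy [0.48679818 0.21083058]
tip [ -3.14444686  -0.19280864 111.7       ] slot [-2.39562737e+00  1.83764956e-02  1.19100000e+02] move tool xy [0.74881949 0.21118513]
tip [ -3.14444686  -0.19280864 111.7       ] slot [-2.04571849e+00  1.68002553e-02  1.18100000e+02] move tool xy [1.09872837 0.20960889]
208 [59.7 58.1 55.1 55.6 55.9 54.8 55.5 51.8 59. ]
212 [54.4 55.5 56.3 54.8 56.3 57.  54.8 55.8 54.6]
215 [54.9 55.6 55.4 55.6 56.2 54.9 55.6 56.5 56. ]
217 [50.7 51.7 50.7 49.6 51.2 50.  51.9 51.5 51.6]
221 [ 55.   56.7  55.9  54.6  54.8 295.1  56.   55.9  55.4]
```

Run:
```python
from tipw import *
f,s=pickle.load(open('w6.pkl','rb'))
P=lambda x,y:(240+x/10,180+y/10)
print('far floor corner'); ana(f,P(365,408),P(368,363),174.1,111.7,51)
print('near lip'); ana(f,P(365,408),P(368,388),174.1,111.7,55.5)
f,s=pickle.load(open('w5.pkl','rb'))
P=lambda x,y:(210+x/5.714,150+y/5.714)
print('far floor corner'); ana(f,P(383,405),P(391,335),195.3,111.7,51)
print('near lip'); ana(f,P(383,405),P(391,353),195.3,111.7,55.5)
```

```text
far floor corner
tip [ -3.14444686  -0.19280864 111.7       ] slot [-2.90706079e+00  2.42565266e-02  1.23100000e+02] move tool xy [0.23738607 0.21706517]
near lip
tip [ -3.14444686  -0.19280864 111.7       ] slot [-3.16732823e+00  1.80412709e-02  1.18600000e+02] move tool xy [-0.02288137  0.21084991]
far floor corner
tip [ -3.20027131   0.16058982 111.7       ] slot [ -4.12611507   1.28258554 144.3       ] move tool xy [-0.92584376  1.12199573]
near lip
tip [ -3.20027131   0.16058982 111.7       ] slot [ -5.13251332   1.25938182 139.8       ] move tool xy [-1.93224201  1.098792  ]
```

Run:
```python
from tipw import *
f,s=pickle.load(open('w6.pkl','rb'))
P=lambda x,y:(240+x/10,180+y/10)
print('near lip, -1.8'); ana(f,P(365,408),P(368,363),174.1,111.7,55.5)
print('far floor, +1.8'); ana(f,P(365,408),P(368,388),174.1,111.7,51)
f,s=pickle.load(open('w5.pkl','rb'))
P=lambda x,y:(210+x/5.714,150+y/5.714)
print('near lip, -1.8'); ana(f,P(383,405),P(391,335),195.3,111.7,55.5)
print('far, +1.8'); ana(f,P(383,405),P(391,354),195.3,111.7,51)
```

```text
near lip, -1.8
tip [ -3.14444686  -0.19280864 111.7       ] slot [-1.34884824e+00  1.71712803e-02  1.18600000e+02] move tool xy [1.79559862 0.20997992]
far floor, +1.8
tip [ -3.14444686  -0.19280864 111.7       ] slot [-4.75970134e+00  2.51428602e-02  1.23100000e+02] move tool xy [-1.61525447  0.2179515 ]
near lip, -1.8
tip [ -3.20027131   0.16058982 111.7       ] slot [ -2.67176062   1.25471887 139.8       ] move tool xy [0.52851069 1.09412905]
far, +1.8
tip [ -3.20027131   0.16058982 111.7       ] slot [ -6.76882698   1.28759329 144.3       ] move tool xy [-3.56855567  1.12700347]
```

carry_out([
  [[0.0002,0.0005,0.006,0,0,0],[0.0002,0.0005,0.012,0,0,0],[0.0002,0.0005,0.015,0,0,0],[0.0002,0.0005,0.015,0,0,0]],
])

```text
clock: 9.27
eef_pos: [517.0, -220.5, 167.5]
tcp_rot: [-3.141, 0.0, 1.1]
contact_force: [-0.2, 1.6, -0.5]
opening: 0.274
```

carry_out([
  [[0,0,0.003,0,0,0],[0,0,0.006,0,0,0],[0,0,0.0075,0,0,0],[0,0,0.0075,0,0,0]],
])

```text
clock: 9.6
eef_pos: [517.2, -220.6, 164.8]
tcp_rot: [-3.141, 0.0, 1.1]
contact_force: [0.5, -0.2, -0.8]
opening: 0.271
```

Run:
```python
from tipw import *
apply([.0002, 0.0005, 0.015, 0, 0, 0])
apply([0, 0, 0.0075, 0, 0, 0])
f=optics.grab_frame('wrist'); s=st(); print(load()[0])
c=f['img'][180:240,240:320]; cv2.imwrite('pics/w7.png',cv2.resize(c,(800,600),interpolation=cv2.INTER_CUBIC)[:,:,::-1])
```

```text
{'clock': 9.65, 'qpos': [-0.406, 0.358, 1.848, 0.0, 0.936, 0.065], 'eef_pos': [517.185, -220.602, 164.918], 'tcp_rot': [-3.141, -0.0, 1.1], 'contact_force': [-0.748, 0.365, -1.507], 'wrist_torque': [0.02, 0.038, 0.044], 'opening': 0.274}
[ 517.21867974 -220.61792746  165.00787484]
```

View pics/w7.png

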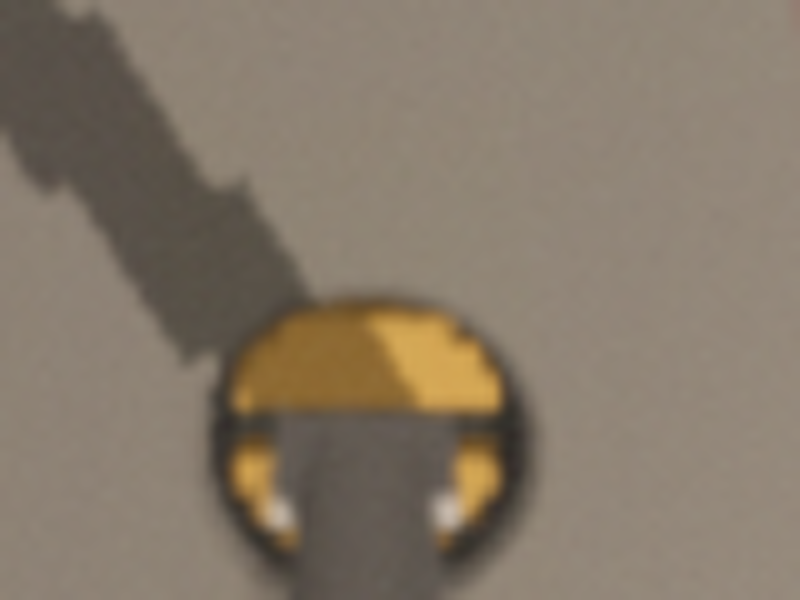

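carry_out([
  [[0,0,0.002,0,0,0],[0,0,0.004,0,0,0],[0,0,0.005,0,0,0],[0,0,0.005,0,0,0],[0,0,0.005,0,0,0]],
])

```text
clock: 10.07
eef_pos: [517.2, -220.6, 163.0]
tcp_rot: [-3.142, -0.0, 1.1]
contact_force: [0.8, 0.4, -1.6]
opening: 0.273
```

carry_out([
  [[0,0,0.001,0,0,0],[0,0,0.002,0,0,0],[0,0,0.0025,0,0,0],[0,0,0.0025,0,0,0],[0,0,0.0025,0,0,0]],
])

```text
clock: 10.48
eef_pos: [517.3, -220.7, 162.2]
tcp_rot: [3.141, -0.0, 1.1]
contact_force: [-0.9, 0.2, 2.3]
opening: 0.277
```

carry_out([
  [[0,0,0.001,0,0,0],[0,0,0.0015,0,0,0],[0,0,0.0015,0,0,0],[0,0,0.0015,0,0,0],[0,0,0.0015,0,0,0]],
])

```text
clock: 10.9
eef_pos: [517.4, -220.7, 161.7]
tcp_rot: [3.141, -0.0, 1.1]
contact_force: [-0.5, 1.1, 5.6]
opening: 0.277
```

carry_out([
  [[0,0,0.001,0,0,0],[0,0,0.0015,0,0,0],[0,0,0.0015,0,0,0],[0,0,0.0015,0,0,0],[0,0,0.0015,0,0,0]],
])

```text
clock: 11.32
eef_pos: [517.4, -220.7, 161.4]
tcp_rot: [3.141, -0.0, 1.1]
contact_force: [-1.8, 0.5, 7.5]
opening: 0.276
```

Run:
```python
from tipw import *
for z in (.005,.0025,.0015,.0015): apply([0,0,z,0,0,0])
f=optics.grab_frame('wrist'); s=st(); print(load()[0])
```

```text
{'clock': 11.367, 'qpos': [-0.406, 0.363, 1.85, -0.0, 0.928, 0.065], 'eef_pos': [517.401, -220.672, 161.345], 'tcp_rot': [3.141, -0.0, 1.1], 'contact_force': [-2.328, 1.566, 7.048], 'wrist_torque': [0.156, 0.439, -0.071], 'opening': 0.27}
[ 517.21873008 -220.61788027  160.80787485]
```

Run:
```python
from tipw import *
for nm in ['w4','w5','w6']:
    f,s=pickle.load(open(nm+'.pkl','rb')); k=foc(f)
    v,u=np.mgrid[:420,:560]; z=f['range_z'].astype(float)
    c=np.stack([(u-f['cx'])/k*z,(v-f['cy'])/k*z,z],-1)@A.T+o
    m=(abs(c[...,1])<3)&(abs(c[...,0])<25)&(c[...,2]>-20)&(c[...,2]<109)&(z>0)
    P=c[m]
    for a,b in [(-18,-8),(-8,2),(2,12),(12,22),(38,48),(48,60),(60,75),(75,90),(96,108)]:
        q=P[(P[:,2]>a)&(P[:,2]<b)]
        if len(q): print(nm,a,b,len(q),'x',np.round(np.percentile(q[:,0],[50,90,98]),2),'y',round(np.median(q[:,1]),2))
```

```text
w4 -18 -8 303 x [8.97 9.4  9.66] y -0.1
w4 -8 2 242 x [8.94 9.44 9.65] y -0.08
w4 2 12 199 x [8.94 9.34 9.57] y -0.07
w4 12 22 166 x [8.89 9.3  9.51] y -0.04
w4 38 48 8 x [1.48 1.79 1.79] y -0.23
w4 48 60 106 x [1.05 1.57 1.76] y 0.03
w4 60 75 116 x [0.93 1.45 1.7 ] y 0.05
w4 75 90 98 x [1.01 1.45 1.71] y 0.07
w4 96 108 17 x [-1.77  1.12  1.28] y 0.74
w5 -18 -8 304 x [8.96 9.41 9.7 ] y -0.1
w5 -8 2 245 x [8.96 9.37 9.57] y -0.08
w5 2 12 194 x [8.95 9.35 9.54] y -0.06
w5 12 22 166 x [8.89 9.28 9.51] y -0.04
w5 38 48 8 x [1.16 1.52 1.52] y -0.73
w5 48 60 106 x [1.08 1.5  1.74] y 0.03
w5 60 75 117 x [1.03 1.44 1.72] y 0.06
w5 75 90 95 x [1.07 1.49 1.73] y 0.07
w5 96 108 17 x [-2.    1.14  1.26] y 0.13
w6 -18 -8 299 x [8.97 9.41 9.61] y -0.1
w6 -8 2 243 x [8.98 9.44 9.66] y -0.08
w6 2 12 198 x [8.92 9.35 9.53] y -0.07
w6 12 22 163 x [8.91 9.28 9.53] y -0.05
w6 38 48 8 x [1.19 1.44 1.58] y 0.27
w6 48 60 102 x [0.98 1.44 1.63] y 0.02
w6 60 75 121 x [0.98 1.43 1.65] y 0.05
w6 75 90 93 x [0.96 1.42 1.61] y 0.07
w6 96 108 18 x [-1.93  1.03  1.18] y 0.44
```

```bash
cat > rot.py <<'E'
from h import *
def rot(degs,px=-1.8,py=0,z=0,ex=0,ey=0):
    out=[]
    for i,d in enumerate(degs):
        t=np.radians(d); c,s=np.cos(t),np.sin(t)
        out.append([round(v,5) for v in [(px-(c*px-s*py)+ex)/400,(py-(s*px+c*py)+ey)/400,z/400,0,0,d/60]])
    print(out); print(apply(out[-1])); return out
def stt(): 
    s=st(); R=Ro.from_euler('xyz',s['tcp_rot']); print('tool F',np.round(R.inv().apply(s['contact_force']),1),'tool T',np.round(R.inv().apply(s['wrist_torque']),3)); return s
E
python3 - <<'E'
from rot import *
stt()
rot([2.5,5,7.5,10,10],z=0.3)
E
```

```text
{'clock': 11.367, 'qpos': [-0.406, 0.363, 1.85, -0.0, 0.928, 0.065], 'eef_pos': [517.401, -220.672, 161.345], 'tcp_rot': [3.141, -0.0, 1.1], 'contact_force': [-2.328, 1.566, 7.048], 'wrist_torque': [0.156, 0.439, -0.071], 'opening': 0.27}
tool F [ 0.3 -2.8 -7. ] tool T [ 0.462 -0.06   0.071]
[[np.float64(-0.0), np.float64(0.0002), 0.00075, 0, 0, 0.04167], [np.float64(-2e-05), np.float64(0.00039), 0.00075, 0, 0, 0.08333], [np.float64(-4e-05), np.float64(0.00059), 0.00075, 0, 0, 0.125], [np.float64(-7e-05), np.float64(0.00078), 0.00075, 0, 0, 0.16667], [np.float64(-7e-05), np.float64(0.00078), 0.00075, 0, 0, 0.16667]]
(array([ 517.48402441, -220.78445669,  160.50787615]), array([ 3.14158984e+00, -1.61850588e-05,  9.25071661e-01]))
```

carry_out([
  [[0,0.0002,0.0008,0,0,0.0417],[0,0.0004,0.0008,0,0,0.0833],[0,0.0006,0.0008,0,0,0.125],[-0.0001,0.0008,0.0008,0,0,0.1667],[-0.0001,0.0008,0.0008,0,0,0.1667]],
])

```text
clock: 11.78
eef_pos: [518.1, -220.9, 161.3]
tcp_rot: [3.14, -0.001, 0.922]
contact_force: [-1.6, 0.7, 8.8]
opening: 0.277
```

Run:
```python
from rot import *
stt()
rot([2.5,5,7.5,10,10])
```

```text
{'clock': 11.783, 'qpos': [-0.406, 0.364, 1.85, 0.0, 0.927, 0.243], 'eef_pos': [518.068, -220.912, 161.263], 'tcp_rot': [3.14, -0.001, 0.922], 'contact_force': [-1.584, 0.698, 8.847], 'wrist_torque': [0.277, 0.259, 0.055], 'opening': 0.277}
tool F [-0.4 -1.7 -8.8] tool T [ 0.374  0.064 -0.055]
[[np.float64(-0.0), np.float64(0.0002), 0.0, 0, 0, 0.04167], [np.float64(-2e-05), np.float64(0.00039), 0.0, 0, 0, 0.08333], [np.float64(-4e-05), np.float64(0.00059), 0.0, 0, 0, 0.125], [np.float64(-7e-05), np.float64(0.00078), 0.0, 0, 0, 0.16667], [np.float64(-7e-05), np.float64(0.00078), 0.0, 0, 0, 0.16667]]
(array([ 517.71635778, -220.99457381,  160.50787658]), array([-3.14159261e+00, -1.64274993e-05,  7.50535245e-01]))
```

carry_out([
  [[0,0.0002,0,0,0,0.0417],[0,0.0004,0,0,0,0.0833],[0,0.0006,0,0,0,0.125],[-0.0001,0.0008,0,0,0,0.1667],[-0.0001,0.0008,0,0,0,0.1667]],
])

```text
clock: 12.2
eef_pos: [518.2, -221.2, 161.3]
tcp_rot: [3.14, -0.001, 0.748]
contact_force: [-2.2, 1.0, 8.3]
opening: 0.275
```

Run:
```python
from rot import *
import pickle
s=stt(); f=optics.grab_frame('wrist'); pickle.dump((f,s),open('w8.pkl','wb'))
c=f['img'][180:240,240:320]; cv2.imwrite('pics/w8.png',cv2.resize(c,(800,600),interpolation=cv2.INTER_CUBIC)[:,:,::-1])
rot([2.5,5,7.5,10,10])
```

```text
{'clock': 12.2, 'qpos': [-0.406, 0.364, 1.849, 0.0, 0.927, 0.417], 'eef_pos': [518.247, -221.189, 161.258], 'tcp_rot': [3.14, -0.001, 0.748], 'contact_force': [-2.179, 0.988, 8.256], 'wrist_torque': [0.229, 0.29, 0.01], 'opening': 0.275}
tool F [-0.9 -2.2 -8.3] tool T [ 0.365 -0.057 -0.01 ]
[[np.float64(-0.0), np.float64(0.0002), 0.0, 0, 0, 0.04167], [np.float64(-2e-05), np.float64(0.00039), 0.0, 0, 0, 0.08333], [np.float64(-4e-05), np.float64(0.00059), 0.0, 0, 0, 0.125], [np.float64(-7e-05), np.float64(0.00078), 0.0, 0, 0, 0.16667], [np.float64(-7e-05), np.float64(0.00078), 0.0, 0, 0, 0.16667]]
(array([ 517.90867416, -221.24184372,  160.5078761 ]), array([-3.14158976e+00, -1.61707787e-05,  5.75998829e-01]))
```

View pics/w8.png

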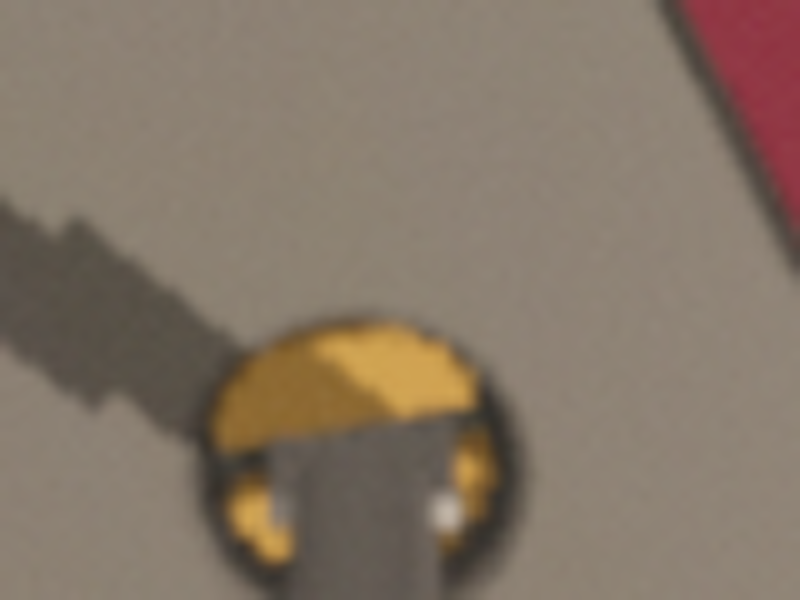

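Run:
```python
from rot import *
# undo last apply: recompute saved cmd
apply([0,0,0,0,0,-10/60]); p,R=load()
# restore position before rotation (517.716,-220.995,160.508)
save([517.716,-220.995,160.508],R)
rot([2.5,5,7.5,10,10],px=-0.9,ey=-0.5)
```

```text
[[np.float64(-0.0), np.float64(-0.00115), 0.0, 0, 0, 0.04167], [np.float64(-1e-05), np.float64(-0.00105), 0.0, 0, 0, 0.08333], [np.float64(-2e-05), np.float64(-0.00096), 0.0, 0, 0, 0.125], [np.float64(-3e-05), np.float64(-0.00086), 0.0, 0, 0, 0.16667], [np.float64(-3e-05), np.float64(-0.00086), 0.0, 0, 0, 0.16667]]
(array([ 517.47260654, -220.75160809,  160.50799982]), array([-3.14158976e+00, -1.61707686e-05,  5.75995338e-01]))
```

carry_out([
  [[0,-0.0005,0,0,0,0.0417],[0,-0.0009,0,0,0,0.0833],[0,-0.0009,0,0,0,0.125],[0,-0.0009,0,0,0,0.1667],[0,-0.0009,0,0,0,0.1667]],
])

```text
clock: 12.67
eef_pos: [518.3, -221.3, 161.4]
tcp_rot: [3.14, -0.001, 0.573]
contact_force: [-0.9, -0.8, 9.3]
opening: 0.273
```

Run:
```python
from rot import *
stt()
rot([2.5,5,7.5,10,10],px=-0.9)
```

```text
{'clock': 12.667, 'qpos': [-0.406, 0.364, 1.849, -0.0, 0.926, 0.592], 'eef_pos': [518.309, -221.262, 161.353], 'tcp_rot': [3.14, -0.001, 0.573], 'contact_force': [-0.899, -0.757, 9.281], 'wrist_torque': [-0.165, 0.166, 0.01], 'opening': 0.273}
tool F [-1.2  0.2 -9.3] tool T [-0.049 -0.229 -0.011]
[[np.float64(-0.0), np.float64(0.0001), 0.0, 0, 0, 0.04167], [np.float64(-1e-05), np.float64(0.0002), 0.0, 0, 0, 0.08333], [np.float64(-2e-05), np.float64(0.00029), 0.0, 0, 0, 0.125], [np.float64(-3e-05), np.float64(0.00039), 0.0, 0, 0, 0.16667], [np.float64(-3e-05), np.float64(0.00039), 0.0, 0, 0, 0.16667]]
(array([ 517.54751122, -220.88897361,  160.50799917]), array([-3.14158700e+00, -1.54226777e-05,  4.01458922e-01]))
```

carry_out([
  [[0,0.0001,0,0,0,0.0417],[0,0.0002,0,0,0,0.0833],[0,0.0003,0,0,0,0.125],[0,0.0004,0,0,0,0.1667],[0,0.0004,0,0,0,0.1667]],
])

```text
clock: 13.08
eef_pos: [518.4, -221.5, 161.3]
tcp_rot: [3.14, -0.001, 0.399]
contact_force: [-1.5, -1.9, 7.2]
opening: 0.272
```

Run:
```python
from rot import *
import pickle
s=stt(); f=optics.grab_frame('wrist'); pickle.dump((f,s),open('w9.pkl','wb'))
c=f['img'][180:240,240:320]; cv2.imwrite('pics/w9.png',cv2.resize(c,(800,600),interpolation=cv2.INTER_CUBIC)[:,:,::-1])
```

```text
{'clock': 13.083, 'qpos': [-0.406, 0.364, 1.849, -0.001, 0.926, 0.766], 'eef_pos': [518.369, -221.536, 161.348], 'tcp_rot': [3.14, -0.001, 0.399], 'contact_force': [-1.544, -1.866, 7.184], 'wrist_torque': [-0.286, 0.15, 0.067], 'opening': 0.272}
tool F [-2.1  1.1 -7.2] tool T [-0.205 -0.25  -0.068]
```

View pics/w9.png

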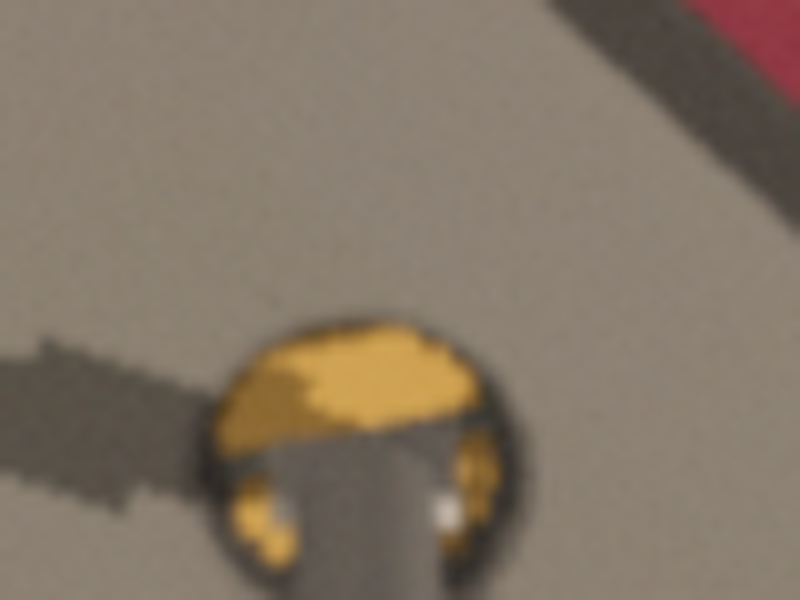

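Run:
```python
from rot import *
rot([2.5,5,7.5,10,10],px=-0.9,ex=-0.2)
rot([2.5,5,7.5,10,10],px=-0.9)
```

```text
[[np.float64(-0.0005), np.float64(0.0001), 0.0, 0, 0, 0.04167], [np.float64(-0.00051), np.float64(0.0002), 0.0, 0, 0, 0.08333], [np.float64(-0.00052), np.float64(0.00029), 0.0, 0, 0, 0.125], [np.float64(-0.00053), np.float64(0.00039), 0.0, 0, 0, 0.16667], [np.float64(-0.00053), np.float64(0.00039), 0.0, 0, 0, 0.16667]]
(array([ 517.41332577, -221.11541183,  160.50799502]), array([-3.14158440e+00, -1.42059579e-05,  2.26922506e-01]))
[[np.float64(-0.0), np.float64(0.0001), 0.0, 0, 0, 0.04167], [np.float64(-1e-05), np.float64(0.0002), 0.0, 0, 0, 0.08333], [np.float64(-2e-05), np.float64(0.00029), 0.0, 0, 0, 0.125], [np.float64(-3e-05), np.float64(0.00039), 0.0, 0, 0, 0.16667], [np.float64(-3e-05), np.float64(0.00039), 0.0, 0, 0, 0.16667]]
(array([ 517.43673029, -221.27011227,  160.50799356]), array([-3.14158206e+00, -1.25575801e-05,  5.23860905e-02]))
```

carry_out([
  [[-0.0003,0.0001,0,0,0,0.0417],[-0.0005,0.0002,0,0,0,0.0833],[-0.0005,0.0003,0,0,0,0.125],[-0.0005,0.0004,0,0,0,0.1667],[-0.0005,0.0004,0,0,0,0.1667]],
])

```text
clock: 13.55
eef_pos: [518.3, -221.8, 161.4]
tcp_rot: [3.14, -0.002, 0.224]
contact_force: [-0.3, -2.2, 7.2]
opening: 0.27
```

```bash
python3 -c "
from rot import *
stt()"
```

```text
{'clock': 13.55, 'qpos': [-0.407, 0.364, 1.849, -0.001, 0.926, 0.94], 'eef_pos': [518.305, -221.821, 161.366], 'tcp_rot': [3.14, -0.002, 0.224], 'contact_force': [-0.28, -2.186, 7.199], 'wrist_torque': [-0.352, 0.146, 0.052], 'opening': 0.27}
tool F [-0.7  2.1 -7.2] tool T [-0.311 -0.221 -0.053]
```

carry_out([
  [[0,0.0001,0.0005,0,0,0.0417],[0,0.0002,0.0005,0,0,0.0833],[0,0.0003,0.0005,0,0,0.125],[0,0.0004,0.0005,0,0,0.1667],[0,0.0004,0.0005,0,0,0.1667]],
])

```text
clock: 13.97
eef_pos: [518.3, -222.1, 161.2]
tcp_rot: [3.14, -0.002, 0.05]
contact_force: [-0.9, -2.5, 8.0]
opening: 0.273
```

Run:
```python
from rot import *
import pickle
apply([0,0,.0005,0,0,0])
s=stt(); f=optics.grab_frame('wrist'); pickle.dump((f,s),open('w10.pkl','wb'))
c=f['img'][180:240,240:320]; cv2.imwrite('pics/w10.png',cv2.resize(c,(800,600),interpolation=cv2.INTER_CUBIC)[:,:,::-1])
```

```text
{'clock': 13.967, 'qpos': [-0.407, 0.364, 1.849, -0.001, 0.926, 1.114], 'eef_pos': [518.31, -222.14, 161.248], 'tcp_rot': [3.14, -0.002, 0.05], 'contact_force': [-0.934, -2.5, 8.043], 'wrist_torque': [-0.548, 0.244, -0.011], 'opening': 0.273}
tool F [-1.   2.5 -8. ] tool T [-0.535 -0.272  0.009]
```

View pics/w10.png

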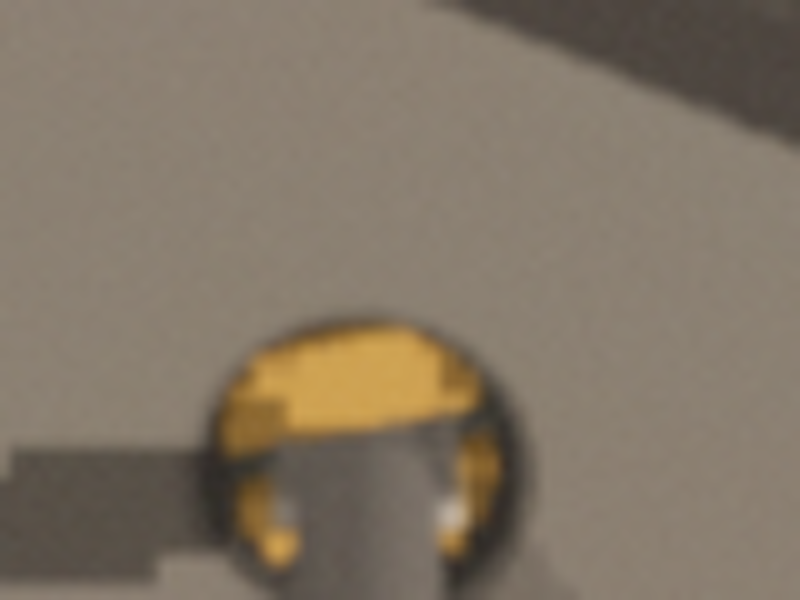

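carry_out([
  [[0,0.0005,0,0,0,0.0333],[0,0.001,0,0,0,0.0667],[0,0.0012,0,0,0,0.1],[0,0.0012,0,0,0,0.1333],[0,0.0012,0,0,0,0.1333]],
])

```text
clock: 14.43
eef_pos: [518.3, -222.5, 161.2]
tcp_rot: [3.14, -0.002, -0.089]
contact_force: [-0.9, -1.7, 8.9]
opening: 0.275
```

```bash
python3 -c "
from rot import *
apply([0,.0012,0,0,0,.1333])
stt()"
```

```text
{'clock': 14.433, 'qpos': [-0.408, 0.364, 1.848, -0.001, 0.926, 1.253], 'eef_pos': [518.273, -222.498, 161.232], 'tcp_rot': [3.14, -0.002, -0.089], 'contact_force': [-0.912, -1.684, 8.885], 'wrist_torque': [-0.395, 0.281, 0.041], 'opening': 0.275}
tool F [-0.7  1.8 -8.9] tool T [-0.418 -0.244 -0.042]
```

carry_out([
  [[0,0,0,0,0,0.0167],[0,0.0001,0,0,0,0.0333],[0,0.0001,0,0,0,0.0333]],
])

```text
clock: 14.68
eef_pos: [518.2, -222.5, 161.2]
tcp_rot: [3.14, -0.002, -0.123]
contact_force: [-0.7, -1.8, 7.7]
opening: 0.274
```

carry_out([
  [[0,0,0,0,0,0.0167],[0,0.0001,0,0,0,0.0333],[0,0.0001,0,0,0,0.0333]],
])

```text
clock: 14.93
eef_pos: [518.2, -222.6, 161.2]
tcp_rot: [3.14, -0.002, -0.158]
contact_force: [-0.7, -1.6, 7.8]
opening: 0.272
```

```bash
python3 -c "
from rot import *
for i in range(2): apply([0,.0001,0,0,0,.0333])
import pickle
s=stt(); f=optics.grab_frame('wrist'); pickle.dump((f,s),open('w11.pkl','wb'))
c=f['img'][180:240,240:320]; cv2.imwrite('pics/w11.png',cv2.resize(c,(800,600),interpolation=cv2.INTER_CUBIC)[:,:,::-1])
print(load()[1].as_euler('xyz'))
"
```

```text
{'clock': 14.933, 'qpos': [-0.408, 0.364, 1.849, -0.001, 0.926, 1.321], 'eef_pos': [518.197, -222.607, 161.208], 'tcp_rot': [3.14, -0.002, -0.158], 'contact_force': [-0.704, -1.592, 7.816], 'wrist_torque': [-0.388, 0.356, 0.048], 'opening': 0.272}
tool F [-0.4  1.7 -7.8] tool T [-0.439 -0.29  -0.049]
[-3.14157968e+00 -1.00825095e-05 -1.56948700e-01]
```

View pics/w11.png

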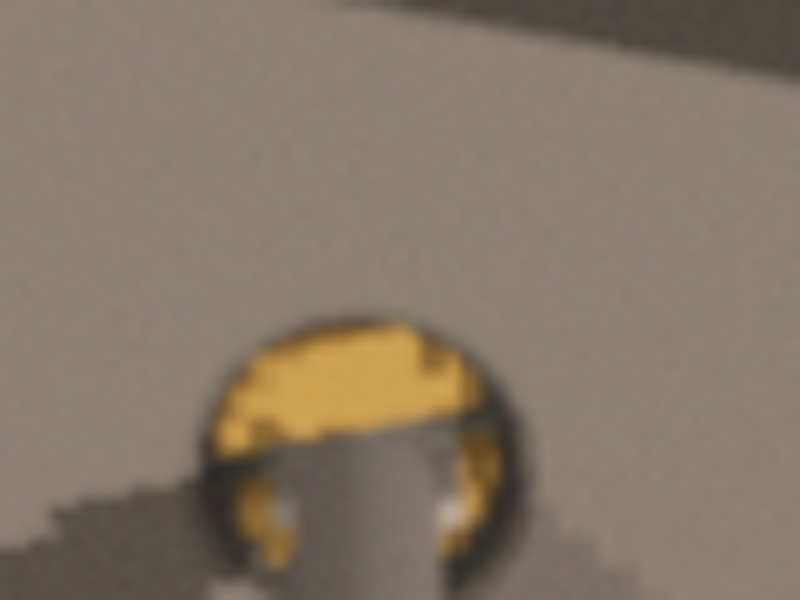

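carry_out([
  [[0,0,0.0003,0,0,0.01],[0,0.0001,0.0003,0,0,0.02],[0,0.0001,0.0003,0,0,0.02]],
])

```text
clock: 15.23
eef_pos: [518.2, -222.6, 161.1]
tcp_rot: [3.14, -0.002, -0.178]
contact_force: [-1.5, -1.4, 9.4]
opening: 0.277
```

```bash
python3 -c "
from rot import *
apply([0,.0001,.0003,0,0,.02]);stt()"
```

```text
{'clock': 15.233, 'qpos': [-0.408, 0.365, 1.849, -0.001, 0.926, 1.342], 'eef_pos': [518.187, -222.621, 161.137], 'tcp_rot': [3.14, -0.002, -0.178], 'contact_force': [-1.483, -1.435, 9.383], 'wrist_torque': [-0.371, 0.411, 0.085], 'opening': 0.277}
tool F [-1.2  1.7 -9.4] tool T [-0.438 -0.339 -0.086]
```

carry_out([
  [[0,0,0,0,0,0.01],[0,0,0,0,0,0.02],[0,0,0,0,0,0.02]],
])

```text
clock: 15.48
eef_pos: [518.2, -222.7, 161.2]
tcp_rot: [3.14, -0.002, -0.199]
contact_force: [-1.5, -1.7, 8.6]
opening: 0.276
```

```bash
python3 -c "
from rot import *
apply([0,0,0,0,0,.02]);stt()"
```

```text
{'clock': 15.483, 'qpos': [-0.408, 0.364, 1.849, -0.001, 0.926, 1.363], 'eef_pos': [518.172, -222.657, 161.15], 'tcp_rot': [3.14, -0.002, -0.199], 'contact_force': [-1.501, -1.656, 8.588], 'wrist_torque': [-0.445, 0.382, 0.115], 'opening': 0.276}
tool F [-1.1  1.9 -8.6] tool T [-0.512 -0.286 -0.117]
```

carry_out([
  [[0,0,0,0,0,0.01],[0,0,0,0,0,0.02],[0,0,0,0,0,0.02]],
])

```text
clock: 15.73
eef_pos: [518.2, -222.7, 161.1]
tcp_rot: [3.14, -0.002, -0.22]
contact_force: [-1.0, -1.4, 8.7]
opening: 0.277
```

```bash
python3 -c "
from rot import *
apply([0,0,0,0,0,.02]);stt()"
```

```text
{'clock': 15.733, 'qpos': [-0.408, 0.365, 1.849, -0.001, 0.926, 1.384], 'eef_pos': [518.173, -222.665, 161.145], 'tcp_rot': [3.14, -0.002, -0.22], 'contact_force': [-0.989, -1.357, 8.666], 'wrist_torque': [-0.427, 0.39, -0.009], 'opening': 0.277}
tool F [-0.7  1.6 -8.7] tool T [-0.501 -0.287  0.008]
```

```bash
python3 -c "
from rot import *
import pickle
s=stt(); f=optics.grab_frame('wrist'); pickle.dump((f,s),open('w12.pkl','wb'))
c=f['img'][180:240,240:320]; cv2.imwrite('pics/w12.png',cv2.resize(c,(800,600),interpolation=cv2.INTER_CUBIC)[:,:,::-1])
stt()
# world angle of +x lip line from two pixels
"
python3 - <<'E'
import sys; sys.path.insert(0,'.')
from h import *
import pickle
for nm,a,b in [('w8',(215,450),(475,408)),('w9',(218,455),(478,408)),('w10',(222,455),(480,408)),('w11',(218,455),(478,408))]:
    f,s=pickle.load(open(f'{nm}.pkl','rb'))
    A=rayz(f,240+a[0]/10,180+a[1]/10,54.3);B=rayz(f,240+b[0]/10,180+b[1]/10,54.3);d=B-A
    print(nm,np.degrees(np.arctan2(d[1],d[0])),'blade',np.degrees(s['tcp_rot'][2])-90)
E
```

```text
{'clock': 15.733, 'qpos': [-0.408, 0.365, 1.849, -0.001, 0.926, 1.384], 'eef_pos': [518.173, -222.665, 161.145], 'tcp_rot': [3.14, -0.002, -0.22], 'contact_force': [-0.989, -1.357, 8.666], 'wrist_torque': [-0.427, 0.39, -0.009], 'opening': 0.277}
tool F [-0.7  1.6 -8.7] tool T [-0.501 -0.287  0.008]
{'clock': 15.783, 'qpos': [-0.408, 0.365, 1.849, -0.001, 0.926, 1.383], 'eef_pos': [518.192, -222.672, 161.143], 'tcp_rot': [3.14, -0.002, -0.22], 'contact_force': [-1.52, -1.469, 9.415], 'wrist_torque': [-0.498, 0.405, 0.014], 'opening': 0.269}
tool F [-1.1  1.8 -9.4] tool T [-0.574 -0.287 -0.016]
w8 -37.41548413909933 blade -47.155957441599874
w9 -56.292588860580025 blade -67.14476984478179
w10 -76.21259479220629 blade -87.14423264285796
w11 -88.1883330329902 blade -99.04585983640646
```

View pics/w12.png

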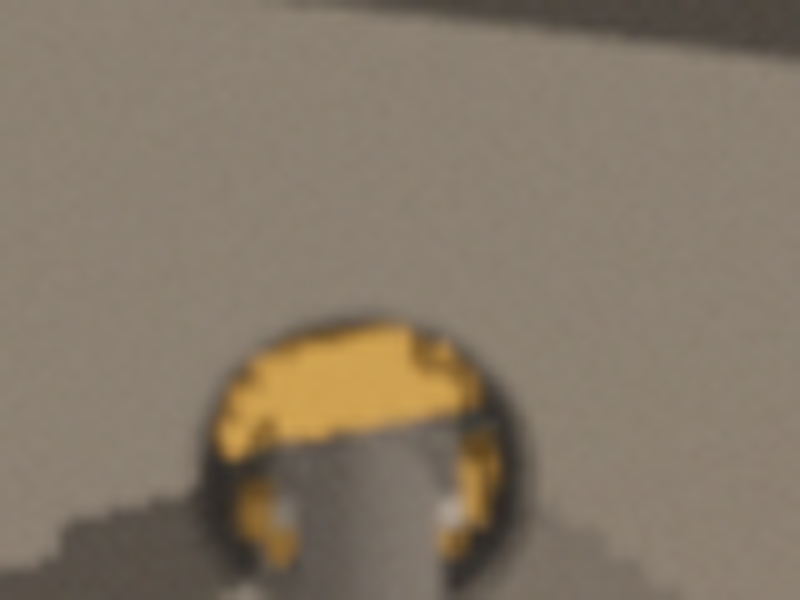

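carry_out([
  [[0,0,0,0,0,0.01],[0,0,0,0,0,0.02],[0,0,0,0,0,0.02]],
])

```text
clock: 16.03
eef_pos: [518.1, -222.7, 161.2]
tcp_rot: [3.14, -0.002, -0.241]
contact_force: [-1.0, -1.1, 9.3]
opening: 0.275
```

```bash
python3 -c "
from rot import *
apply([0,0,0,0,0,.02]);stt()"
```

```text
{'clock': 16.033, 'qpos': [-0.408, 0.364, 1.849, -0.001, 0.926, 1.405], 'eef_pos': [518.15, -222.705, 161.155], 'tcp_rot': [3.14, -0.002, -0.241], 'contact_force': [-1.044, -1.116, 9.34], 'wrist_torque': [-0.498, 0.386, 0.061], 'opening': 0.275}
tool F [-0.7  1.3 -9.3] tool T [-0.576 -0.256 -0.062]
```

carry_out([
  [[0,0,0,0,0,0.01],[0,0,0,0,0,0.02],[0,0,0,0,0,0.02]],
])

```text
clock: 16.28
eef_pos: [518.2, -222.7, 161.2]
tcp_rot: [3.14, -0.002, -0.262]
contact_force: [-1.9, -1.7, 8.4]
opening: 0.27
```

```bash
python3 -c "
from rot import *
apply([0,0,0,0,0,.02]);stt()"
```

```text
{'clock': 16.283, 'qpos': [-0.408, 0.364, 1.849, -0.001, 0.926, 1.426], 'eef_pos': [518.16, -222.712, 161.156], 'tcp_rot': [3.14, -0.002, -0.262], 'contact_force': [-1.889, -1.67, 8.419], 'wrist_torque': [-0.49, 0.435, 0.035], 'opening': 0.27}
tool F [-1.4  2.1 -8.4] tool T [-0.586 -0.293 -0.037]
```

carry_out([
  [[0,0,0,0,0,0.01],[0,0,0,0,0,0.02],[0,0,0,0,0,0.02]],
])

```text
clock: 16.53
eef_pos: [518.1, -222.8, 161.2]
tcp_rot: [3.14, -0.002, -0.283]
contact_force: [-1.6, -2.1, 9.6]
opening: 0.276
```

```bash
python3 -c "
from rot import *
apply([0,0,0,0,0,.02]);stt();f=optics.grab_frame('wrist');stt()
c=f['img'][180:240,240:320]; cv2.imwrite('pics/w13.png',cv2.resize(c,(800,600),interpolation=cv2.INTER_CUBIC)[:,:,::-1])"
```

```text
{'clock': 16.533, 'qpos': [-0.408, 0.364, 1.849, -0.001, 0.926, 1.446], 'eef_pos': [518.118, -222.751, 161.153], 'tcp_rot': [3.14, -0.002, -0.283], 'contact_force': [-1.641, -2.116, 9.57], 'wrist_torque': [-0.551, 0.463, 0.046], 'opening': 0.276}
tool F [-1.   2.5 -9.6] tool T [-0.659 -0.291 -0.048]
{'clock': 16.583, 'qpos': [-0.408, 0.364, 1.849, -0.001, 0.926, 1.446], 'eef_pos': [518.153, -222.763, 161.175], 'tcp_rot': [3.14, -0.002, -0.283], 'contact_force': [-1.128, -1.88, 9.156], 'wrist_torque': [-0.51, 0.46, 0.082], 'opening': 0.274}
tool F [-0.5  2.1 -9.2] tool T [-0.618 -0.3   -0.083]
```

View pics/w13.png

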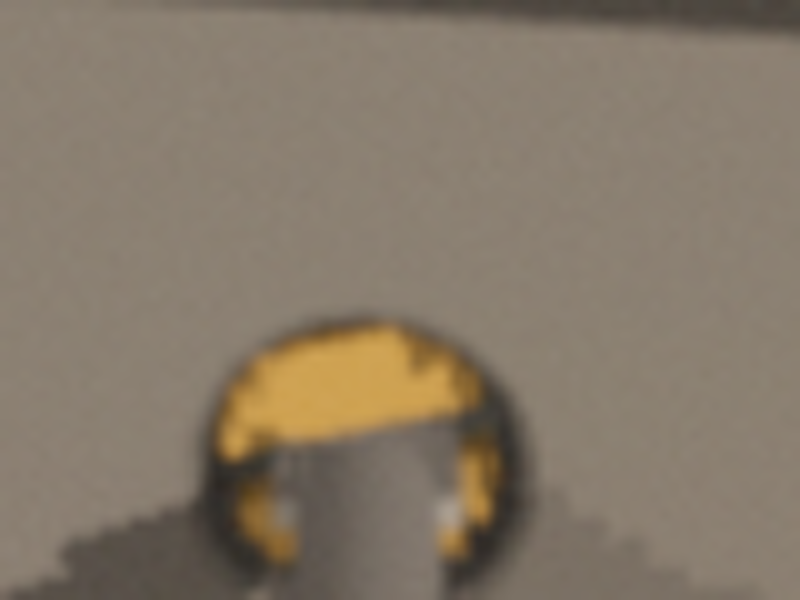

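carry_out([
  [[0,0,0,0,0,0.01],[0,0,0,0,0,0.015],[0,0,0,0,0,0.015]],
])

```text
clock: 16.83
eef_pos: [518.1, -222.8, 161.1]
tcp_rot: [3.14, -0.002, -0.298]
contact_force: [-1.9, -1.8, 8.5]
opening: 0.272
```

```bash
cat > avg.py <<'E'
from rot import *
T=[];F=[]
for i in range(5):
    f=optics.grab_frame('wrist'); s=sense(); R=Ro.from_euler('xyz',s['tcp_rot']); T.append(R.inv().apply(s['wrist_torque'])); F.append(R.inv().apply(s['contact_force']))
print('T',np.round(np.mean(T,0),3),'F',np.round(np.mean(F,0),2),'yaw',s['tcp_rot'][2],'cmd',load()[1].as_euler('xyz')[2],'t',s['clock'])
E
python3 -c "
from rot import *
apply([0,0,0,0,0,.015])
import avg"
```

```text
T [-0.674 -0.283 -0.056] F [-1.32  2.72 -9.4 ] yaw -0.29797807002927 cmd -0.29832036942381523 t 17.0833
```

carry_out([
  [[0,0,0,0,0,0.01],[0,0,0,0,0,0.015],[0,0,0,0,0,0.015]],
])

```text
clock: 17.33
eef_pos: [518.1, -222.7, 161.1]
tcp_rot: [3.14, -0.002, -0.314]
contact_force: [-1.9, -2.1, 9.2]
opening: 0.273
```

```bash
python3 -c "
from rot import *
apply([0,0,0,0,0,.015])
import avg"
```

```text
T [-0.663 -0.275 -0.072] F [-0.71  2.71 -8.94] yaw -0.31374962344249435 cmd -0.31402833269066055 t 17.5833
```

```bash
cat > lip.py <<'E'
from h import *
import pickle
def lip(f,yaw,zl=54.3):
    g=cv2.resize(f['img'][180:240,240:320],None,fx=10,fy=10,interpolation=cv2.INTER_CUBIC)
    h=cv2.cvtColor(g,cv2.COLOR_RGB2HSV); y=(h[...,1]>110)&(h[...,0]>10)&(h[...,0]<40)
    pts=[]
    for u in range(285,450,3):
        v=np.nonzero(y[:,u])[0]; v=v[v<470]
        if len(v): pts.append((240+(u+.5)/10-.5,180+(v.max()+.5)/10-.5))
    P=np.array([rayz(f,u,v,zl)[:2] for u,v in pts]); 
    vx,vy,_,_=cv2.fitLine(P.astype(np.float32),cv2.DIST_HUBER,0,.01,.01).ravel()
    a=np.degrees(np.arctan2(vy,vx)); a=a-180 if a>0 else a
    b=np.degrees(yaw)-90; print('slot %.1f blade %.1f lag %.1f'%(a,b,a-b))
if __name__=='__main__':
    for n in ['w8','w9','w10','w11','w12']:
        f,s=pickle.load(open(n+'.pkl','rb')); lip(f,s['tcp_rot'][2])
    f=optics.grab_frame('wrist'); lip(f,sense()['tcp_rot'][2])
    C=cloud(f); m=((abs(C[...,2]-59.2)<2)&(np.hypot(C[...,0]-526,C[...,1]+195)<80)).astype(np.uint8)
    f=pickle.load(open('w1.pkl','rb'))
E
python3 lip.py
```

```text
slot -37.9 blade -47.2 lag 9.3
slot -59.0 blade -67.1 lag 8.2
slot -77.1 blade -87.1 lag 10.0
slot -87.8 blade -99.0 lag 11.3
slot -91.5 blade -102.6 lag 11.1
slot -96.1 blade -108.0 lag 11.9
```

carry_out([
  [[0,0,0,0,0,0.01],[0,0,0,0,0,0.02],[0,0,0,0,0,0.02]],
])

```text
clock: 17.88
eef_pos: [518.1, -222.7, 161.1]
tcp_rot: [3.14, -0.002, -0.335]
contact_force: [-1.4, -2.6, 9.1]
opening: 0.272
```

```bash
python3 -c "
from rot import *
apply([0,0,0,0,0,.02])
import avg,lip
lip.lip(avg.f,avg.s['tcp_rot'][2])
import pickle
a=pickle.load(open('w5.pkl','rb'))[0]['img'][200:400,190:360]; b=avg.f['img'][200:400,190:360]
cv2.imwrite('pics/cmp.png',cv2.resize(np.hstack([a,b]),(800,470),interpolation=cv2.INTER_CUBIC)[:,:,::-1])"
```

```text
T [-0.709 -0.272 -0.104] F [-0.97  2.86 -8.8 ] yaw -0.3346221984056106 cmd -0.3349722837130338 t 18.1333
slot -96.7 blade -109.2 lag 12.5
```

View pics/cmp.png

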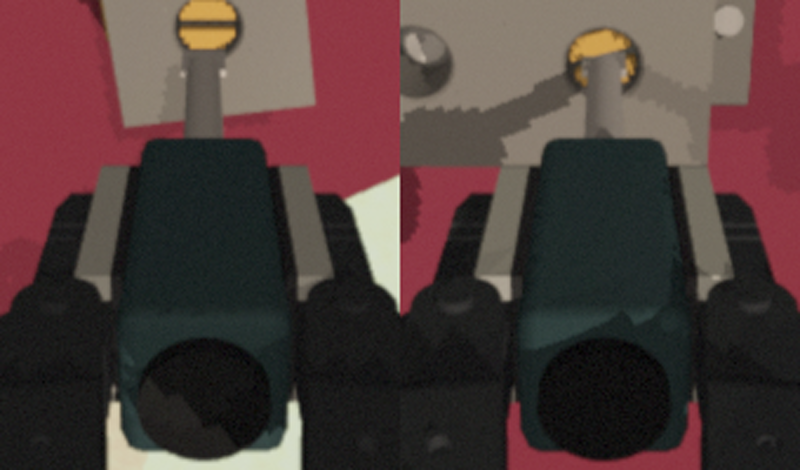

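carry_out([
  [[0,0,0,0,0,0.01],[0,0,0,0,0,0.02],[0,0,0,0,0,0.02]],
])

```text
clock: 18.38
eef_pos: [518.1, -222.8, 161.1]
tcp_rot: [3.14, -0.002, -0.356]
contact_force: [-1.5, -2.3, 9.5]
opening: 0.277
```

```bash
python3 -c "
from rot import *
apply([0,0,0,0,0,.02])
import avg,lip
lip.lip(avg.f,avg.s['tcp_rot'][2])"
```

```text
T [-0.734 -0.246 -0.084] F [-1.22  2.84 -8.88] yaw -0.3554840098153862 cmd -0.35591623473530976 t 18.6333
slot -96.7 blade -110.4 lag 13.7
```

carry_out([
  [[0,0,0,0,0,0.01],[0,0,0,0,0,0.025],[0,0,0,0,0,0.025]],
])

```text
clock: 18.88
eef_pos: [518.1, -222.8, 161.1]
tcp_rot: [3.14, -0.002, -0.383]
contact_force: [-2.1, -2.9, 9.0]
opening: 0.276
```

```bash
python3 -c "
from rot import *
apply([0,0,0,0,0,.025])
import avg,lip
lip.lip(avg.f,avg.s['tcp_rot'][2])
c=avg.f['img'][180:240,240:320]; cv2.imwrite('pics/w15.png',cv2.resize(c,(800,600),interpolation=cv2.INTER_CUBIC)[:,:,::-1])"
```

```text
T [-0.763 -0.24  -0.131] F [-0.78  3.1  -9.02] yaw -0.381634620016696 cmd -0.3820961735130224 t 19.1333
slot -97.0 blade -111.9 lag 14.8
```

View pics/w15.png

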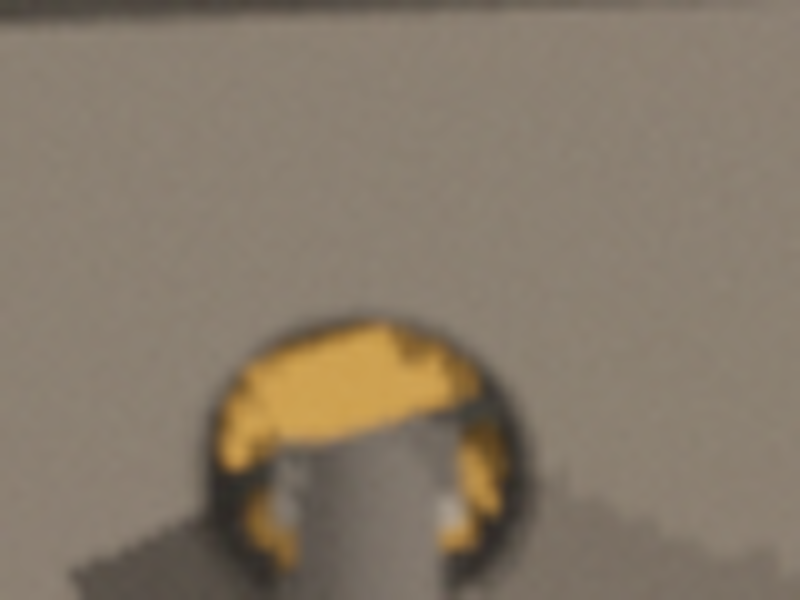

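carry_out([
  [[0,0,0,0,0,-0.05],[0,0,0,0,0,-0.1],[0,0,0,0,0,-0.15],[0,0,0,0,0,-0.15]],
])

```text
clock: 19.47
eef_pos: [518.2, -222.6, 161.2]
tcp_rot: [3.141, -0.002, -0.222]
contact_force: [-0.9, -2.1, 10.6]
opening: 0.28
```

carry_out([
  [[0,0,-0.01,0,0,0],[0,0,-0.025,0,0,0],[0,0,-0.045,0,0,0],[0,0,-0.07,0,0,0],[0,0,-0.07,0,0,0]],
])

```text
clock: 19.88
eef_pos: [518.4, -222.2, 190.3]
tcp_rot: [3.141, -0.003, -0.225]
contact_force: [0.3, -0.7, -0.8]
opening: 0.276
```

carry_out([
  [[0,0,0,0,0,0],[0,0,0,0,0,0],[0,0,0,0,0,0]],
])

```text
clock: 20.13
eef_pos: [517.2, -221.7, 187.8]
tcp_rot: [-3.141, 0.001, -0.225]
contact_force: [-0.0, -0.6, -0.5]
opening: 0.27
```

```bash
python3 -c "
from rot import *
apply([0,0,0,0,0,-.15]);apply([0,0,-.07,0,0,0])
f=optics.grab_frame('wrist');s=stt();print(load()[0])
import pickle; pickle.dump((f,s),open('w16.pkl','wb'))
cv2.imwrite('pics/w16.png',cv2.resize(f['img'][140:260,200:360],(800,600),interpolation=cv2.INTER_CUBIC)[:,:,::-1])
C=cloud(f); m=((abs(C[...,2]-59.3)<2)&(np.hypot(C[...,0]-526,C[...,1]+195)<80)).astype(np.uint8)
cn=max(cv2.findContours(m,0,cv2.CHAIN_APPROX_NONE)[0],key=cv2.contourArea)[:,0]
P=np.array([rayz(f,u,v,59)[:2] for u,v in cn]); print(cv2.minAreaRect(P.astype(np.float32)))
"
```

```text
{'clock': 20.183, 'qpos': [-0.408, 0.33, 1.829, -0.0, 0.983, 1.388], 'eef_pos': [517.19, -221.749, 187.75], 'tcp_rot': [-3.141, 0.001, -0.225], 'contact_force': [-0.347, 0.116, -0.966], 'wrist_torque': [0.007, 0.016, -0.002], 'opening': 0.273}
tool F [-0.4 -0.   1. ] tool T [ 0.003 -0.017  0.002]
[ 517.44692538 -221.86882342  188.18798696]
((523.6368408203125, -197.63059997558594), (112.21022033691406, 62.73975372314453), 70.36919403076172)
```

View pics/w16.png

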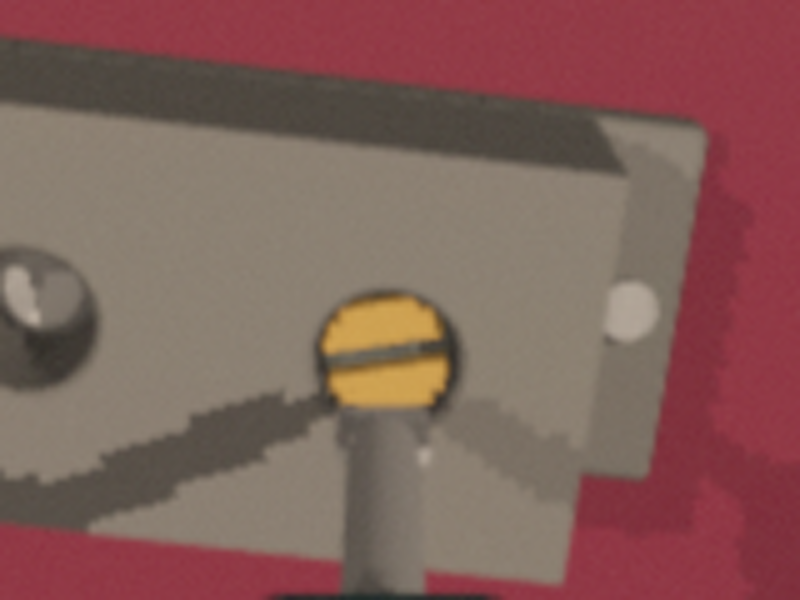

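Run:
```python
from wellm import *
import pickle
f,s=pickle.load(open('w16.pkl','rb'))
g=rayz(f,200+388/5,140+352/5,53.5)
for zt in (51,55.5):
  im,S,W=measure(f,g[:2],zt); val=im.astype(float).sum(2)
  c=rayz(f,200+388/5,140+352/5,zt); 
  uc=300+(c[0]-g[0])*10; vc=300-(c[1]-g[1])*10
  best=[]
  for rr in (45,60):
   for ang in np.arange(-115,-70,0.5):
    t=np.arange(-rr,rr,1.); ca,sa=np.cos(np.radians(ang)),np.sin(np.radians(ang))
    for o in np.arange(-15,15,1.):
        u=uc+t*ca-sa*o; v=vc-(t*sa+ca*o)
        best.append((cv2.remap(val.astype(np.float32),u.astype(np.float32),v.astype(np.float32),1).mean(),ang,o))
   best.sort(); print(zt,rr,[tuple(map(float,b)) for b in best[:3]])
```

```text
51 45 [(268.9515075683594, -93.0, -9.0), (268.9555358886719, -92.5, -9.0), (269.0111389160156, -93.5, -9.0)]
51 60 [(262.3785095214844, -90.0, -7.0), (262.4139099121094, -89.5, -7.0), (262.4354248046875, -90.5, -8.0)]
55.5 45 [(268.7369384765625, -92.5, -9.0), (268.752197265625, -93.0, -9.0), (268.7930908203125, -92.0, -9.0)]
55.5 60 [(261.7650146484375, -89.5, -7.0), (261.8763427734375, -90.0, -7.0), (261.9258117675781, -89.0, -7.0)]
```

Run:
```python
from h import *
import pickle
def edges(nm,x0,x1,vc,yawdeg=None):
    d=pickle.load(open(nm,'rb')); f=d[0] if isinstance(d,tuple) else d
    im=f['img'].astype(float); # yellow-ness: R-B
    yl=im[...,0]-im[...,2]
    top=[];bot=[];mid=[]
    for u in range(x0,x1+1):
        col=cv2.resize(yl[vc-9:vc+10,u:u+1],(1,19*20),interpolation=cv2.INTER_CUBIC)[:,0]
        # slot: min near centre; half levels
        x=(np.arange(len(col))+.5)/20-.5+vc-9
        c=np.argmin(col[120:260])+120; mx_t=col[max(0,c-80):c].max(); mx_b=col[c:c+80].max(); mn=col[c]
        i=c
        while i>0 and col[i]<(mn+mx_t)/2: i-=1
        j=c
        while j<len(col)-1 and col[j]<(mn+mx_b)/2: j+=1
        top.append((u,x[i]));bot.append((u,x[j]))
    for n,pts,z in (('top',top,55.5),('bot',bot,51)):
        P=np.array([rayz(f,u,v,z)[:2] for u,v in pts]).astype(np.float32)
        vx,vy,_,_=cv2.fitLine(P,cv2.DIST_HUBER,0,.01,.01).ravel(); a=np.degrees(np.arctan2(vy,vx))
        print(nm,n,round(a,2),np.round([p[1] for p in pts],1).tolist())
edges('w16.pkl',268,286,210)
edges('w5.pkl',269,287,210)
edges('w1.pkl',263,281,210)
```

```text
w16.pkl top 85.5 [209.8, 209.8, 209.7, 209.4, 209.4, 209.3, 209.0, 208.9, 208.8, 208.7, 208.5, 208.3, 208.3, 208.0, 207.8, 207.7, 207.6, 207.6, 207.5]
w16.pkl bot 86.09 [213.3, 213.3, 213.1, 212.9, 212.8, 212.5, 212.3, 212.2, 212.2, 212.0, 211.9, 211.8, 211.6, 211.4, 211.3, 211.1, 211.0, 210.8, 210.7]
w5.pkl top -27.07 [208.2, 208.2, 208.2, 208.2, 208.2, 208.2, 208.2, 208.2, 208.2, 208.2, 208.2, 208.2, 208.2, 208.2, 208.2, 208.2, 208.2, 208.2, 208.2]
w5.pkl bot -26.86 [211.2, 211.2, 211.2, 211.2, 211.2, 211.2, 211.1, 211.2, 211.2, 211.2, 211.2, 211.2, 211.2, 211.1, 211.2, 211.2, 211.2, 211.2, 211.2]
w1.pkl top -26.58 [207.0, 207.2, 207.2, 207.3, 207.5, 207.5, 207.6, 207.7, 207.7, 207.7, 208.0, 208.2, 208.2, 208.3, 208.5, 208.4, 208.5, 208.6, 208.6]
w1.pkl bot -26.81 [210.2, 210.2, 210.2, 210.3, 210.5, 210.6, 210.8, 210.7, 210.9, 211.0, 211.2, 211.2, 211.3, 211.3, 211.5, 211.6, 211.7, 211.8, 211.8]
```

Run:
```python
from h import *
segs([452.1,138.9,258],down(np.radians(97)),4)
```

```text
row [-0.0901, -0.2107, -0.0436, -0.0, -0.0, -0.4579] minrows 4.0
row [0.0172, -0.2285, -0.0437, 0.0, -0.0, -0.4579] minrows 4.0
row [0.1207, -0.1948, -0.0436, 0.0, -0.0, -0.4579] minrows 4.0
row [0.197, -0.1171, -0.0436, 0.0, -0.0, -0.4578] minrows 4.0
```

carry_out([
  [[-0.0901,-0.2107,-0.0436,0,0,-0.4579],[-0.0901,-0.2107,-0.0436,0,0,-0.4579],[-0.0901,-0.2107,-0.0436,0,0,-0.4579],[-0.0901,-0.2107,-0.0436,0,0,-0.4579],[-0.0901,-0.2107,-0.0436,0,0,-0.4579]],
])

```text
clock: 20.6
eef_pos: [501.0, -130.8, 205.6]
tcp_rot: [3.142, 0.0, 0.261]
contact_force: [0.8, 0.1, -1.3]
opening: 0.274
```

carry_out([
  [[0.0172,-0.2285,-0.0437,0,0,-0.4579],[0.0172,-0.2285,-0.0437,0,0,-0.4579],[0.0172,-0.2285,-0.0437,0,0,-0.4579],[0.0172,-0.2285,-0.0437,0,0,-0.4579],[0.0172,-0.2285,-0.0437,0,0,-0.4579]],
])

```text
clock: 21.02
eef_pos: [484.9, -41.0, 223.1]
tcp_rot: [3.142, 0.0, 0.736]
contact_force: [0.3, 0.4, -0.6]
opening: 0.276
```

carry_out([
  [[0.1207,-0.1948,-0.0436,0,0,-0.4579],[0.1207,-0.1948,-0.0436,0,0,-0.4579],[0.1207,-0.1948,-0.0436,0,0,-0.4579],[0.1207,-0.1948,-0.0436,0,0,-0.4579],[0.1207,-0.1948,-0.0436,0,0,-0.4579]],
])

```text
clock: 21.43
eef_pos: [468.7, 48.9, 240.4]
tcp_rot: [3.142, 0.0, 1.213]
contact_force: [0.2, -0.3, -1.4]
opening: 0.275
```

carry_out([
  [[0.197,-0.1171,-0.0436,0,0,-0.4578],[0.197,-0.1171,-0.0436,0,0,-0.4578],[0.197,-0.1171,-0.0436,0,0,-0.4578],[0.197,-0.1171,-0.0436,0,0,-0.4578],[0.197,-0.1171,-0.0436,0,0,-0.4578]],
])

```text
clock: 21.85
eef_pos: [452.5, 138.9, 257.8]
tcp_rot: [-3.141, 0.0, 1.69]
contact_force: [-0.3, -0.7, -0.6]
opening: 0.277
```

carry_out([
  [[0,0,0,0,0,0],[0,0,0,0,0,0],[0,0,0,0,0,0],[0,0,0,0,0,0],[0,0,0,0,0,0]],
])

```text
clock: 22.27
eef_pos: [452.3, 138.5, 257.9]
tcp_rot: [-3.141, 0.0, 1.69]
contact_force: [0.6, 0.2, -1.1]
opening: 0.272
```

```bash
python3 -c "
from rot import *
f=optics.grab_frame('wrist');s=stt();print(load()[0])
import pickle; pickle.dump((f,s),open('w17.pkl','wb'))
cv2.imwrite('pics/w17.png',cv2.resize(f['img'][150:285,190:370],(800,600),interpolation=cv2.INTER_CUBIC)[:,:,::-1])
"
```

```text
{'clock': 22.317, 'qpos': [0.294, 0.109, 1.942, -0.0, 1.091, 0.174], 'eef_pos': [452.286, 138.594, 257.917], 'tcp_rot': [-3.141, 0.0, 1.691], 'contact_force': [-0.377, -0.559, -1.282], 'wrist_torque': [0.078, -0.033, -0.009], 'opening': 0.273}
tool F [-0.5 -0.4  1.3] tool T [-0.042  0.073  0.009]
[452.09638468 138.91596913 257.99125679]
```

View pics/w17.png

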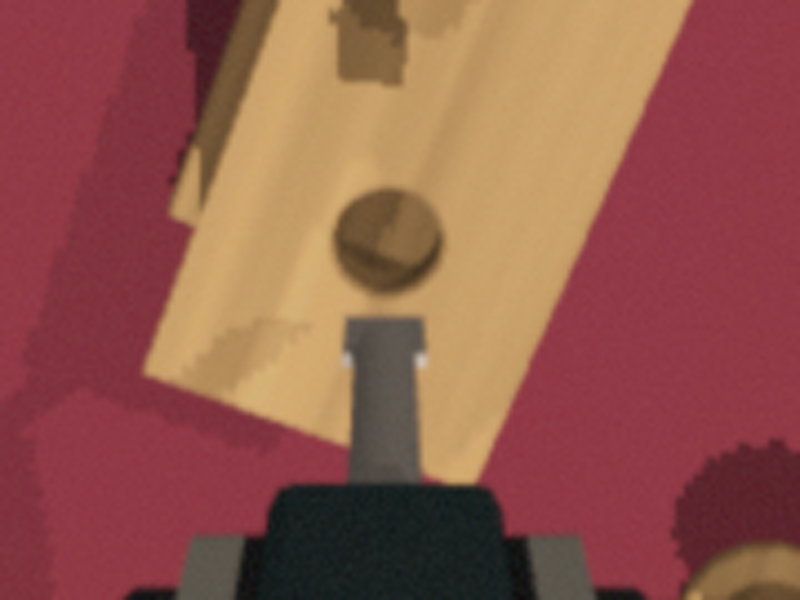

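```bash
python3 -c "
from tipw import *
f,s=pickle.load(open('w17.pkl','rb'))
ana(f,(276.6,221.6),(277.3,204),257.9,111.7,103)"
```

```text
tip [ -3.71341971  -0.12575556 111.7       ] slot [ -3.75453389   0.45989274 154.9       ] move tool xy [-0.04111418  0.58564831]
```

carry_out([
  [[0,0.0012,0.04,0,0,0],[0,0.0012,0.09,0,0,0],[0,0.0012,0.14,0,0,0],[0,0.0012,0.18,0,0,0],[0,0.0012,0.18,0,0,0]],
])

```text
clock: 22.73
eef_pos: [450.9, 138.3, 183.3]
tcp_rot: [-3.137, 0.001, 1.692]
contact_force: [-1.3, -0.5, -1.5]
opening: 0.27
```

carry_out([
  [[0,0,0.04,0,0,0],[0,0,0.08,0,0,0],[0,0,0.105,0,0,0],[0,0,0.1125,0,0,0],[0,0,0.1125,0,0,0]],
])

```text
clock: 23.15
eef_pos: [452.5, 138.9, 140.8]
tcp_rot: [-3.141, 0.0, 1.692]
contact_force: [-0.6, 1.0, -0.7]
opening: 0.274
```

carry_out([
  [[0,0,0.002,0,0,0],[0,0,0.005,0,0,0],[0,0,0.0075,0,0,0],[0,0,0.0075,0,0,0]],
])

```text
clock: 23.48
eef_pos: [452.9, 139.0, 138.4]
tcp_rot: [3.141, -0.0, 1.693]
contact_force: [0.4, 0.9, -0.4]
opening: 0.277
```

```bash
python3 -c "
from rot import *
apply([0,.0012,.18,0,0,0]);apply([0,0,.1125,0,0,0]);apply([0,0,.0075,0,0,0])
f=optics.grab_frame('side');stt();print(load()[0])
cv2.imwrite('pics/s18.png',cv2.resize(f['img'][170:290,220:340],(600,600),interpolation=cv2.INTER_CUBIC)[:,:,::-1])
"
```

```text
{'clock': 23.533, 'qpos': [0.295, 0.275, 2.052, 0.0, 0.814, 0.173], 'eef_pos': [452.844, 139.026, 138.264], 'tcp_rot': [3.141, -0.0, 1.693], 'contact_force': [0.171, -0.468, -0.871], 'wrist_torque': [0.034, 0.021, -0.015], 'opening': 0.27}
tool F [-0.5  0.1  0.9] tool T [0.017 0.036 0.015]
[452.57424767 138.97579374 137.99126318]
```

View pics/s18.png

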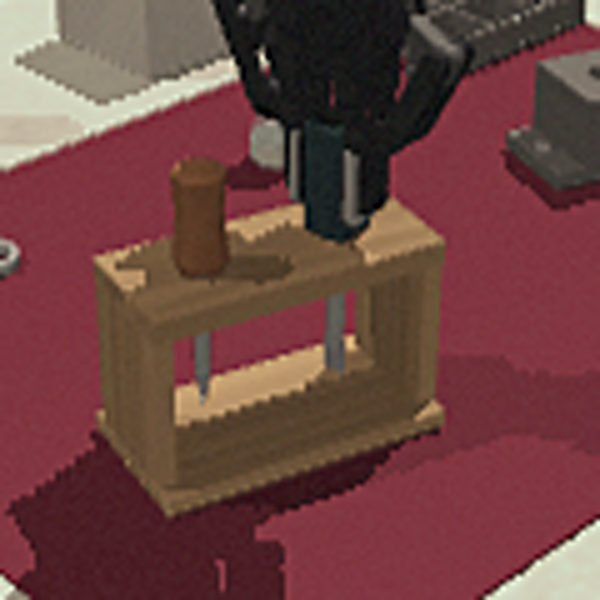

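In the hole, about 1 mm above seating. Lowering in small steps to contact.

carry_out([
  [[0,0,0.0015,0,0,0],[0,0,0.003,0,0,0],[0,0,0.003,0,0,0],[0,0,0.003,0,0,0]],
])

```text
clock: 23.87
eef_pos: [452.9, 139.0, 137.1]
tcp_rot: [3.141, -0.0, 1.693]
contact_force: [-1.4, -0.0, 4.9]
opening: 0.272
```

carry_out([
  [[0,0,0.001,0,0,0],[0,0,0.002,0,0,0],[0,0,0.002,0,0,0],[0,0,0.002,0,0,0]],
])

```text
clock: 24.2
eef_pos: [452.8, 139.0, 137.0]
tcp_rot: [3.141, -0.0, 1.693]
contact_force: [-5.0, -1.7, 16.6]
opening: 0.278
```

carry_out([
  [[0,0,-0.0025,0,0,0],[0,0,-0.0025,0,0,0],[0,0,-0.0025,0,0,0]],
])

```text
clock: 24.45
eef_pos: [452.8, 139.0, 137.1]
tcp_rot: [3.141, -0.0, 1.693]
contact_force: [-1.4, -0.7, 3.4]
opening: 0.273
```

carry_out([
  [[0,0,0,0,0,0],[0,0,0,0,0,0],[0,0,0,0,0,0],[0,0,0,0,0,0],[0,0,0,0,0,0]],
], hand=0)

```text
clock: 24.87
eef_pos: [452.6, 139.0, 136.8]
tcp_rot: [-3.141, 0.0, 1.693]
contact_force: [-0.5, 0.1, -1.4]
opening: 0.955
```

carry_out([
  [[0,0,0,0,0,0],[0,0,0,0,0,0],[0,0,0,0,0,0],[0,0,0,0,0,0],[0,0,0,0,0,0]],
])

```text
clock: 25.28
eef_pos: [452.7, 139.0, 137.0]
tcp_rot: [3.142, -0.0, 1.693]
contact_force: [-0.5, -0.1, -0.9]
opening: 0.999
```

```bash
python3 -c "
from rot import *
for z in (.003,.002,-.0025): apply([0,0,z,0,0,0])
f=optics.grab_frame('wrist');stt();print(load()[0])
cv2.imwrite('pics/w19.png',cv2.resize(f['img'],(800,600),interpolation=cv2.INTER_CUBIC)[:,:,::-1])
"
```

```text
{'clock': 25.333, 'qpos': [0.295, 0.277, 2.053, 0.0, 0.811, 0.173], 'eef_pos': [452.682, 138.991, 136.979], 'tcp_rot': [3.142, -0.0, 1.693], 'contact_force': [-0.586, 0.304, -0.184], 'wrist_torque': [-0.02, -0.018, 0.033], 'opening': 0.999}
tool F [ 0.4 -0.5  0.2] tool T [-0.015 -0.022 -0.033]
[452.57425966 138.97580497 136.99126318]
```

View pics/w19.png

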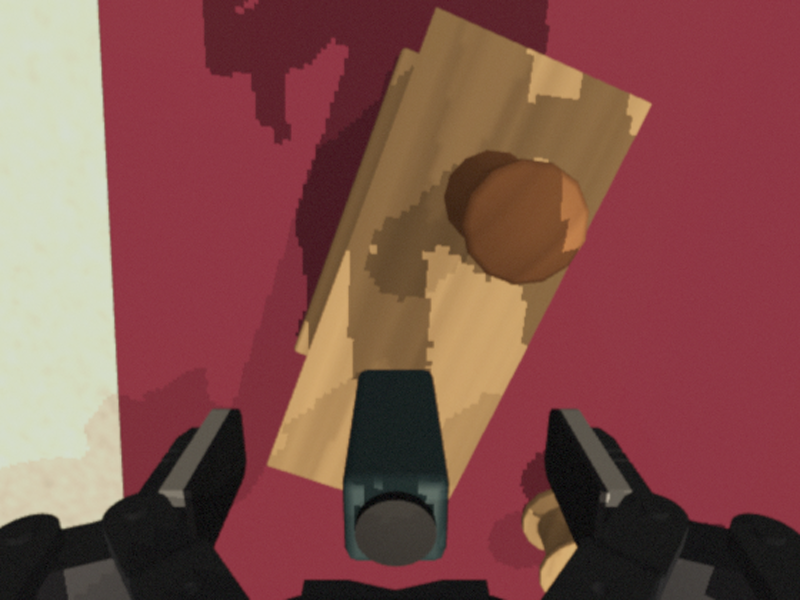

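The jaws are open (pads near x≈225 and 575). The driver stands free at (397, 470), and the awl is at (525, 220). Retreating straight up.

carry_out([
  [[0,0,-0.05,0,0,0],[0,0,-0.13,0,0,0],[0,0,-0.22,0,0,0],[0,0,-0.32,0,0,0],[0,0,-0.32,0,0,0]],
])

```text
clock: 25.75
eef_pos: [456.0, 140.0, 272.0]
tcp_rot: [3.131, -0.002, 1.693]
contact_force: [1.6, 0.7, 0.5]
opening: 0.997
```

carry_out([
  [[-0.1,0,-0.05,0,0,0],[-0.2,0,-0.05,0,0,0],[-0.2,0,-0.05,0,0,0],[-0.2,0,-0.05,0,0,0],[-0.2,0,-0.05,0,0,0]],
])

```text
clock: 26.17
eef_pos: [462.3, 59.5, 284.8]
tcp_rot: [-3.141, -0.0, 1.691]
contact_force: [0.2, 0.9, -0.8]
opening: 0.999
```

carry_out([
  [[0,0,0,0,0,0],[0,0,0,0,0,0],[0,0,0,0,0,0]],
])

```text
clock: 26.42
eef_pos: [462.2, 60.5, 284.7]
tcp_rot: [-3.141, -0.0, 1.694]
contact_force: [-0.7, -0.5, -1.0]
opening: 0.997
```

```bash
python3 -c "
from rot import *
stt()
f=optics.grab_frame('wrist'); a=optics.grab_frame('side')
cv2.imwrite('pics/w20.png',cv2.resize(f['img'],(800,600),interpolation=cv2.INTER_CUBIC)[:,:,::-1])
cv2.imwrite('pics/s20.png',cv2.resize(a['img'][150:290,200:400],(800,560),interpolation=cv2.INTER_CUBIC)[:,:,::-1])
for t in ['driver_grip','driver_tip','awl_grip','spool_mid','jar_mid']: print(t,[(np.round(d['point'],1),round(d['confidence'],2)) for d in nets.tip_of(t,'side')][:2])
C=cloud(f); m=((C[...,2]>155)&(C[...,2]<170)&(f['range_z']>0)&(np.hypot(C[...,0]-452,C[...,1]-138)<30)).astype(np.uint8)
print('handle top',C[m>0].mean(0), cv2.minAreaRect(C[m>0][:,:2].astype(np.float32)))
"
```

```text
{'clock': 26.417, 'qpos': [0.127, 0.069, 1.923, 0.0, 1.15, 0.003], 'eef_pos': [462.197, 60.491, 284.654], 'tcp_rot': [-3.141, -0.0, 1.694], 'contact_force': [-0.721, -0.46, -1.035], 'wrist_torque': [0.017, 0.001, -0.012], 'opening': 0.997}
tool F [-0.4 -0.8  1. ] tool T [-0.001  0.017  0.012]
driver_grip [(array([457.1, 135. , 134. ]), 0.94)]
driver_tip [(array([454.5, 137.1,  25.4]), 0.7)]
awl_grip [(array([450.2, 137.7, 103.1]), 0.68), (array([472.3, 206.5, 132. ]), 0.51)]
spool_mid []
jar_mid [(array([668.7, -23.6,  29.6]), 0.51)]
handle top [451.93229446 137.11337032 162.50931709] ((452.11114501953125, 136.83633422851562), (23.6557674407959, 23.206632614135742), 6.8121418952941895)
```

View pics/w20.png

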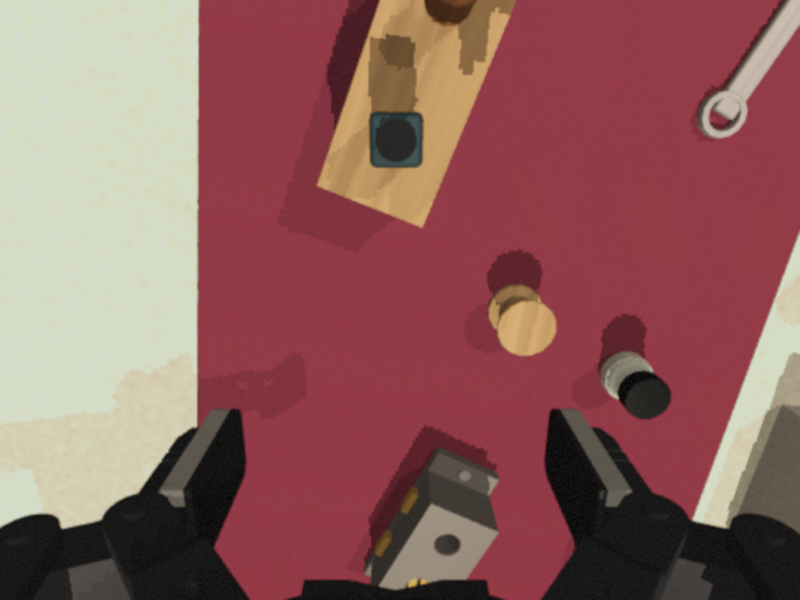

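View pics/s20.png

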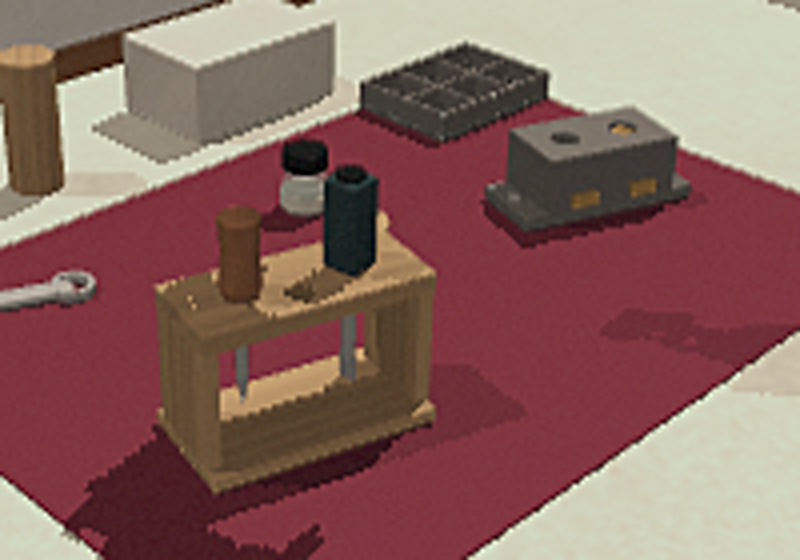

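The driver hangs upright in its hole: handle at (396, 140) in the wrist view and (350, 220) in the side crop. The awl, spool and jar stand where they were, and the gripper is clear.

```bash
python3 -c "
from rig import r
print(r.sign_off())"
```

```text
the job is handed in; nothing more can be done
None
```

The screw is tight against its stop and the driver is back upright in its hole in the wooden stand. I handed the job in at about 26.5 s.

- **Turning:** The blade went into the slot and reached the floor about 8 mm below the well's mouth. I turned the screw clockwise in small steps, at about 8–11 N of push after taking off the driver's weight.
- **Stop:** The slot stopped moving while the tool went on about 4° more. Torque rose from about 0.05 to 0.13 N m; one reading in between dipped to 0.08, so the rise was not smooth. I then backed off 9° within the slot's slack and lifted out.
- **Screw position:** With the blade out, the slot measured −94.2° and the block −19.6°, which gives 1.30 rad, the stop value. A coarser fit gave about −93°, and a rougher edge measurement during turning gave about −97°.
- **Driver back in the stand:** It seated with a brief 16.6 N on the plate, which I eased off before letting go. The last pictures show it upright with the handle top at 162 mm, and the awl, spool and jar look untouched. The detector missed the spool in the side view and put its best awl guess on the driver, but the pictures show both in place.

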